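# Return the four pieces of a milling clamp to their kit holders

### The job

A milling clamp has been taken apart and its four pieces lie loose on the bench: strap clamp, step block, threaded stud and flange nut. Put each back in the wooden holder that already carries its twin, in the vacant place, fully seated and lined up beside the twin, either way round (the nut over its pin, flange down). Leave the drill chuck and the wooden packing block where they are.

Things in the scene. Friction and masses are not known exactly. Their poses are not given: they have to be found in the camera images.
- strap: Loose slotted strap clamp: flat dark steel bar 90 mm long (its x axis), 28 mm wide (y), 14 mm thick (z up), about 0.2 kg, with a 15 mm wide lengthwise slot in the middle and a nose tapering at the +x end. Origin at the centre of its underside. It lies flat on the bench.
- block: Loose step block: dark steel riser, 56 mm long (x), 30 mm wide (y), a staircase of eight steps that climbs from 4 mm high at the -x end to 40 mm at the +x end, about 0.3 kg. Origin at the centre of its underside, on the bench; its centre of mass is 8 mm from there towards +x and 15 mm up. It stands on its flat foot.
- stud: Loose threaded stud: bright steel rod 14 mm in diameter and 90 mm long, about 0.1 kg, lying on the bench. Origin at the middle of its axis (7 mm above what it lies on), x along the rod; the rod may roll, so y and z are not fixed to any face.
- nut: Loose flange nut, bright steel, standing on its flange: flange 34 mm in diameter and 6 mm high, above it a hexagon 24 mm across the flats up to the full height of 26 mm, with a plain 17 mm bore right through; about 0.09 kg. Origin at the centre of its underside; z up; one pair of flats faces +y and -y, the others are 60 degrees on.
- strap_bay (a point): Vacant place in the strap clamp holder (beech plate, screwed down, heights from the bench, 84 x 100 x 8 mm). Point: where the centre of the strap's underside belongs, 18 mm up on two cross bars that lie 60 mm apart along x (46 mm of finger room between them); x along the strap (either way round), z up. Chamfered side lips, 10 mm above the bars, leave 36 mm for its width. Twin 56 mm towards -y.
- block_bay (a point): Vacant nest in the step block holder (beech plate, screwed down, heights from the bench, 82 x 104 x 8 mm). Point: centre of the nest's floor, 8 mm up, where the centre of the block's underside belongs; x along the block (either way round), z up. Chamfered corner lugs, 10 mm above the floor, leave 64 mm along x and 38 mm along y; the middle 48 mm of the long sides is open for fingers. Twin 58 mm towards -y.
- stud_bay (a point): Vacant notches in the stud holder (beech plate, screwed down, heights from the bench, 84 x 84 x 8 mm). Point: where the middle of the stud's axis belongs, 23 mm up, when it lies in the notches of two combs 56 mm apart along x (44 mm of finger room between them); x along the stud, z up. The notches flare to 28 mm wide at their top, 30 mm up. Twin 44 mm towards -y.
- nut_bay (a point): Foot of the vacant upright pin of the flange nut holder (beech plate, screwed down, heights from the bench, 60 x 104 x 8 mm). Point: on the pin's axis at the plate's top, 8 mm up, where the centre of the nut's underside belongs; z up. The pin is 10 mm thick, tapers to 3 mm over its last 7 mm and ends 40 mm up. The nut goes over it, flange down, and rests on the plate. Twin on a pin 60 mm towards -y.
- drill_chuck: Bystander, not to be disturbed: loose bright drill chuck standing upright, 40 mm in diameter, 50 mm high. Origin at the centre of its underside.
- wood_block: Bystander, not to be disturbed: loose brown wooden packing block lying flat, 48 mm (x) by 68 mm (y), 22 mm high. Origin at the centre of its underside.
Mind the look-alikes: they are no part of the job. What is shaped like the block but purple or red is not meant.

How it is judged:
At the end, for the whole second after the job is handed in: Strap flat on both bars, block flat in its nest, stud in both notches, nut on the plate over its pin: each within 8 mm of its place (strap and stud 12 mm lengthwise), 3 mm of its seated height, 0.1 rad of level (the stud by its height), 0.2 rad of its direction (not the nut), and at rest (x of strap in the frame of strap_bay between -0.012 and 0.012 m and y of strap in the frame of strap_bay between -0.008 and 0.008 m and z of strap in the frame of strap_bay between -0.003 and 0.003 m and angle between the x axis of strap and the x axis of strap_bay, either way round below 0.2 rad and angle between each of strap, block, nut's own z axis and vertical below 0.1 rad and linear speed of each of strap, block, stud, nut below 0.02 m/s and x of block in the frame of block_bay between -0.008 and 0.008 m and y of block in the frame of block_bay between -0.008 and 0.008 m and z of block in the frame of block_bay between -0.003 and 0.003 m and angle between the x axis of block and the x axis of block_bay, either way round below 0.2 rad and x of stud in the frame of stud_bay between -0.012 and 0.012 m and y of stud in the frame of stud_bay between -0.008 and 0.008 m and z of stud in the frame of stud_bay between -0.003 and 0.003 m and angle between the x axis of stud and the x axis of stud_bay, either way round below 0.2 rad and x of nut in the frame of nut_bay between -0.008 and 0.008 m and y of nut in the frame of nut_bay between -0.008 and 0.008 m and z of nut in the frame of nut_bay between -0.003 and 0.003 m); the robot touches nothing.
It fails at once if the drill chuck is moved by more than 20 mm or knocked over (distance of drill_chuck from where it was at the start of the episode above 0.02 m or angle between drill_chuck's own z axis and vertical above 0.4 rad).
It fails at once if the wooden packing block is moved by more than 20 mm or knocked over (distance of wood_block from where it was at the start of the episode above 0.02 m or angle between wood_block's own z axis and vertical above 0.4 rad).
It also fails if it takes over 102 s, if anything falls off the work surface, if the arm or the gripper's body presses on something with over 40 N, if the wrist force passes 120 N, or if a joint passes its speed limit or range.

### The arm

A 6-joint arm with a two-finger parallel gripper is mounted at the origin on a cart in front of the work surface, level with it; the furniture and walls round the work are solid. World frame = base frame: x ahead of the robot, y to its left, z up, the work surface at z = 0. Lengths are in m, angles in rad, forces in N, time in s.
With the tool pointing down it reaches from about 0.275 to 0.75 m from the base axis. Payload 10.2 kg.
Tool frame: the origin (TCP) lies on the centre line of the jaws, within the pads' length; the fingertips stand 19 mm ahead of it and the grasp point (between the pads) is the TCP (env.nose_length is the distance from the TCP to the fingertips, in m); x points along the fingers, y is the direction in which the jaws open and shut, and the axes are right-handed (so a half turn about x gives the same grasp; the last joint's range is limited). The gripper opens to 88 mm and grips with 3 to 60 N. Pads are 18 mm wide; open, the fingers measure 123 mm over their backs; the gripper's body (75 mm by 187 mm) begins 45 mm behind the grasp point.
Start: joints at [1.093, 0.313, 1.498, -0, 1.331, -0.223], TCP at [0.132, 0.508, 0.234] pointing down, gripper open.
Joint ranges: [-2.94, 2.94], [-0.97, 2.17], [0.19, 2.56], [-1.23, 4.37], [0.02, 3.11], [-2.88, 2.88]. Speed limits (rad/s): [2.39, 2.39, 3.01, 3.14, 3.14, 3.14].

### API

Orientations are given as a unit quaternion [x, y, z, w].
In Python, from bench import env, optics gives the robot as it stands.
- The arm moves only by the tool play_rows, never from a script. Its argument "targets" is a list of rows, each a list of 2 entries, a list of its own where there are three numbers: the shift along the tool's x, y, z in mm, then the turn about the tool's x in degrees. A call has 1 to 12 rows; each row is the pose to reach, as a shift and turn from the pose commanded when the call began, along the tool's axes at that moment; what a row does not reach only later rows make up. A row lasts 1/12 s, in which the tool goes at most 41.7 mm and 7.16 degrees, less where a joint would pass 70% of its speed; a pose out of reach is approached as far as the arm can. A call with a gripper value outside its range is refused whole. "grip" is the opening, from 0 (shut) to 1 (fully open), set as the call begins (left out, the last holds). The fingers move at their own pace and stop on an object; "grip_force" is the grip in N (left out, the last holds). Time passes only in rows, so rows that repeat a pose let the fingers close. It gives the time, the measured TCP pose, the force and the opening at its end, in the units of the state.
- env.sense(): the state, without advancing time (a new reading comes with each control period).
- optics.snapshot(name): name is "side" or "top" or "wrist"; returns the picture (384x512x3 uint8, red, green, blue); there is no depth.
- optics.calibration(name): a dict with "K" (3x3 intrinsics, pixels), "dist" ([k1, k2, p1, p2, k3] as OpenCV has them; the pictures are not rectified), "pose" (4x4, takes a point from camera to world coordinates). Camera axes: x right, y down, z forward; pixel columns grow to the right and rows downward; lengths in m; the calibration is good to about 2 mm. A picture is of the moment at which its call begins: read the wrist's pose just before it. calibration takes no time and is no camera call; for the wrist camera it gives the pose at the moment of the call.
- env.hand_in(): hands the job in, once; it reports no verdict.
The state is a dict: "clock": time; "q": joint angles; "qd": joint speeds; "effort": joint torques, N m; "tool_pos": TCP position; "tool_rot": TCP orientation; "wrist_force": force on the tool from outside, world axes, zero at the start; "torque": the same for the moment, N m; "width": finger opening in m.
Only numpy, scipy, OpenCV 4.12 (cv2) and the standard library are available. Lean on these libraries where they do the work, as an engineer would, in place of code of your own. Each camera call takes 0.05 s, during which the arm holds its last target.

## Working session

There is one attempt and no reset: what is moved stays moved. The work goes in short steps, Python scripts to look and compute and a tool call to move; the robot and the scene stay as the last step left them, time stands still between calls to the robot, and variables do not carry over. Pictures are saved under pics/ and viewed, and the job is handed in when it is done.

Besides the shell and the picture viewer there is one more tool, called after "Request:" by a JSON object that holds its "method" and its "body". play_rows: Moves the arm, as the interface text tells. Its arguments: {"type":"object","properties":{"targets":{"type":"array","items":{"type":"array"}},"grip":{"type":"number"},"grip_force":{"type":"number"}},"required":["targets"]}

```bash
ls; mkdir -p pics
python3 - <<'E'
from bench import env, optics
import cv2
print(env.sense())
for n in ["side","top","wrist"]:
    c=optics.calibration(n); print(n,c)
    cv2.imwrite(f"pics/{n}0.png",cv2.resize(optics.snapshot(n)[:,:,::-1],(800,600),interpolation=cv2.INTER_CUBIC))
E
```

```text
pics
{'clock': 0.0, 'q': array([ 1.09258845e+00,  3.13461179e-01,  1.49838750e+00,  2.57654448e-06,
        1.33097688e+00, -2.23392706e-01]), 'qd': array([-1.32639091e-05,  2.96748526e-04, -4.45446644e-04, -5.10537120e-04,
        1.79904281e-03, -2.03392428e-03]), 'effort': array([ 2.46826268e-03, -4.02210581e+01, -2.52272433e+01,  6.95309811e-02,
        3.52067105e-02, -1.07071419e-04]), 'tool_pos': array([0.13223433, 0.50783731, 0.23327401]), 'tool_rot': array([ 0.08943838,  0.70152588, -0.09025647,  0.70122463]), 'wrist_force': array([ 0.16124148,  0.12646194, -0.04300449]), 'torque': array([-0.02989303,  0.06248487,  0.01260034]), 'width': 0.0879668268545601}
side {'K': array([[399.71188674,   0.        , 255.66699569],
       [  0.        , 399.71188674, 185.51708128],
       [  0.        ,   0.        ,   1.        ]]), 'dist': array([-0.05953622,  0.        ,  0.        ,  0.        ,  0.        ]), 'pose': array([[-0.99714001,  0.06090936, -0.044742  ,  0.50464423],
       [ 0.07206277,  0.58785236, -0.80575217,  0.90165548],
       [-0.02277616, -0.80667196, -0.59056041, 
[... 375 characters left out ...]
0.34314072],
       [-0.999545  ,  0.00422029, -0.0298662 ,  0.14705765],
       [ 0.0290503 , -0.1317541 , -0.99085667,  1.13512075],
       [ 0.        ,  0.        ,  0.        ,  1.        ]])}
wrist {'K': array([[320.63000297,   0.        , 254.78404775],
       [  0.        , 320.63000297, 195.71146627],
       [  0.        ,   0.        ,   1.        ]]), 'dist': array([-0.03463114,  0.        ,  0.        ,  0.        ,  0.        ]), 'pose': array([[ 0.25150726,  0.93266105,  0.2586261 ,  0.0656353 ],
       [ 0.96785482, -0.24206566, -0.06827347,  0.52463853],
       [-0.00107151,  0.26748379, -0.96356176,  0.38394654],
       [ 0.        ,  0.        ,  0.        ,  1.        ]])}
```

View pics/top0.png

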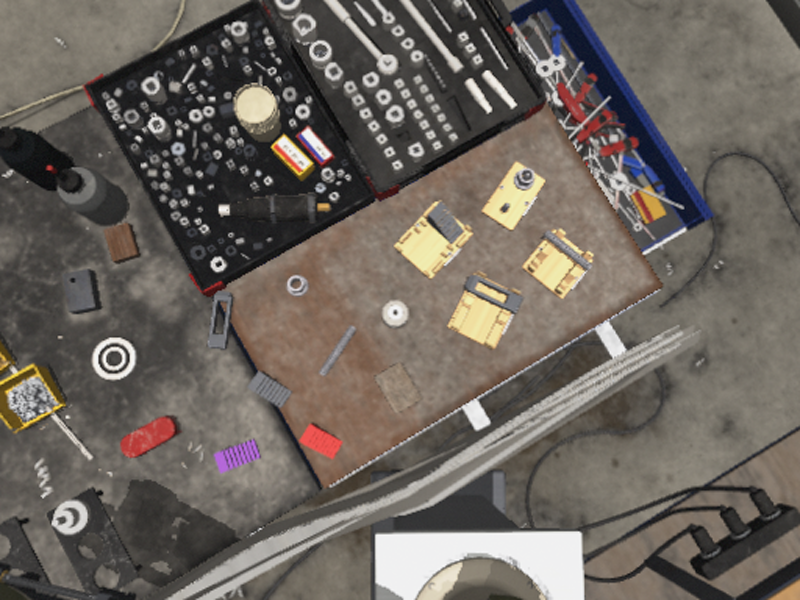

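View pics/side0.png

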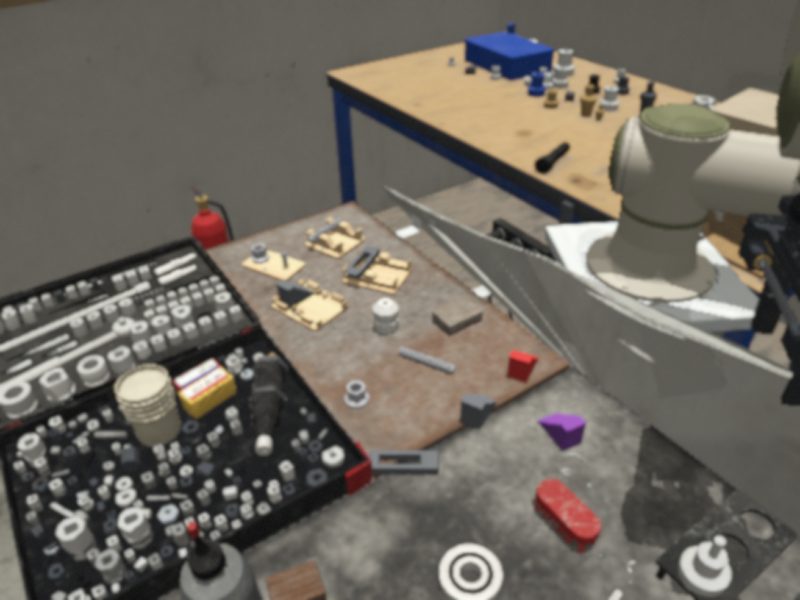

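View pics/wrist0.png

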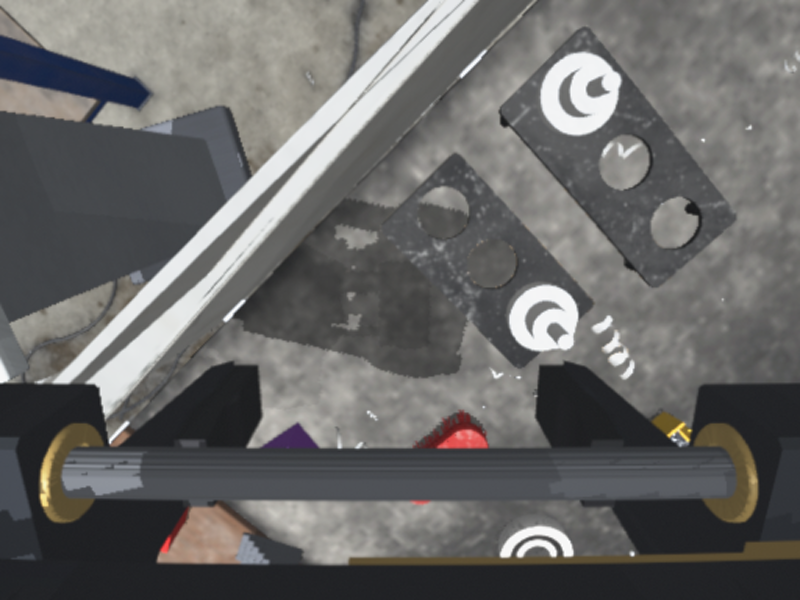

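The top view shows the strap at about (220,320), block (269,388), stud (337,350), nut (297,285), chuck (395,314) and packing block (397,388). The holders sit at right. I'll zoom in for detail.

```bash
cat > h.py <<'E'
import numpy as np, cv2, json
from bench import env, optics
def ray(cal,uv):
    uv=np.array(uv,float).reshape(-1,1,2)
    p=cv2.undistortPoints(uv,cal["K"],np.array(cal["dist"])).reshape(-1,2)
    d=np.c_[p,np.ones(len(p))]@cal["pose"][:3,:3].T
    return cal["pose"][:3,3],d
def onz(cal,uv,z):
    o,d=ray(cal,uv); z=np.broadcast_to(z,len(d))
    return o+d*((z-o[2])/d[:,2])[:,None]
def proj(cal,P):
    P=np.array(P,float).reshape(-1,3); R=cal["pose"][:3,:3].T; t=-R@cal["pose"][:3,3]
    return cv2.projectPoints(P,cv2.Rodrigues(R)[0],t,cal["K"],np.array(cal["dist"]))[0].reshape(-1,2)
E
python3 - <<'E'
from h import *
for n in ["top","side"]:
    im=optics.snapshot(n); np.save(f"pics/{n}.npy",im)
t=np.load("pics/top.npy")[:,:,::-1]; s=np.load("pics/side.npy")[:,:,::-1]
def crop(im,x,y,w,h,k,f): cv2.imwrite(f,cv2.resize(im[y:y+h,x:x+w],None,fx=k,fy=k,interpolation=cv2.INTER_CUBIC))
crop(t,245,95,140,105+30,5,"pics/t_hold.png" ) if 0 else crop(t,245,95,150,120,5,"pics/t_hold.png")
crop(t,120,165,160,120,5,"pics/t_loose.png")
crop(s,130,130,160,100,5,"pics/s_hold.png")
E
```

```text
(no output)
```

View pics/t_hold.png

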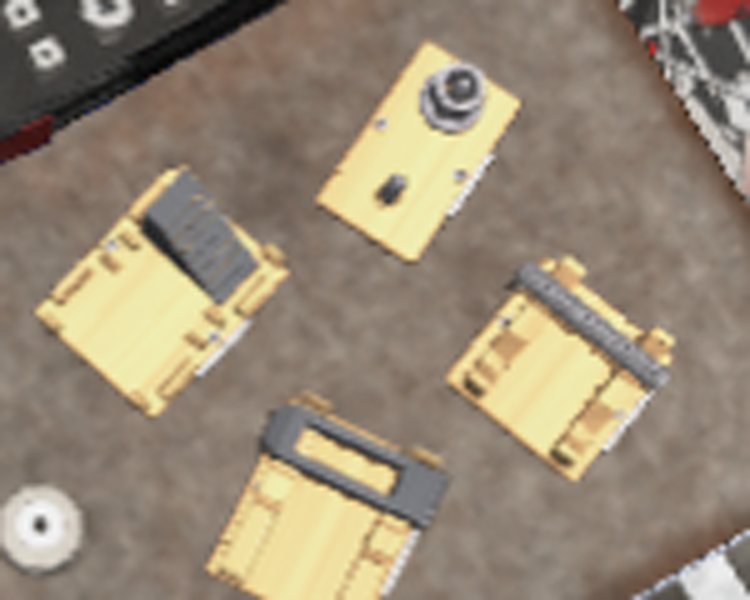

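View pics/t_loose.png

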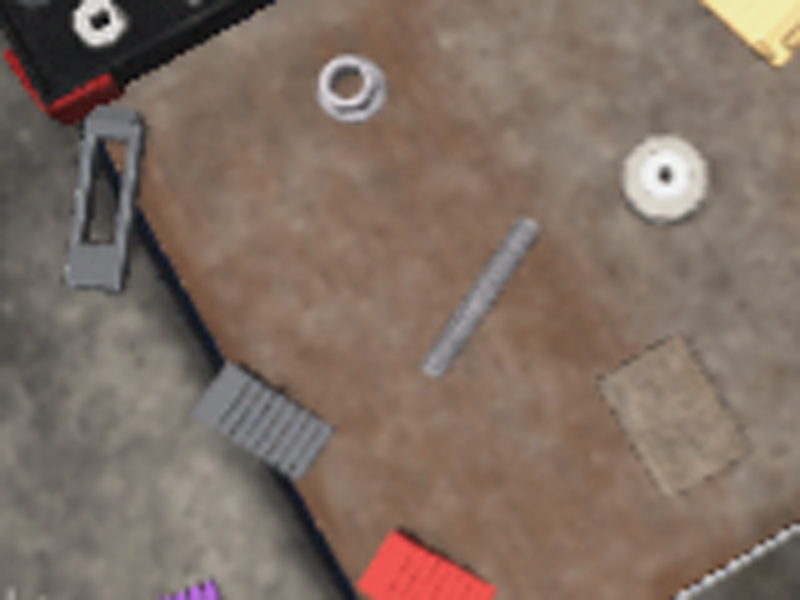

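View pics/s_hold.png

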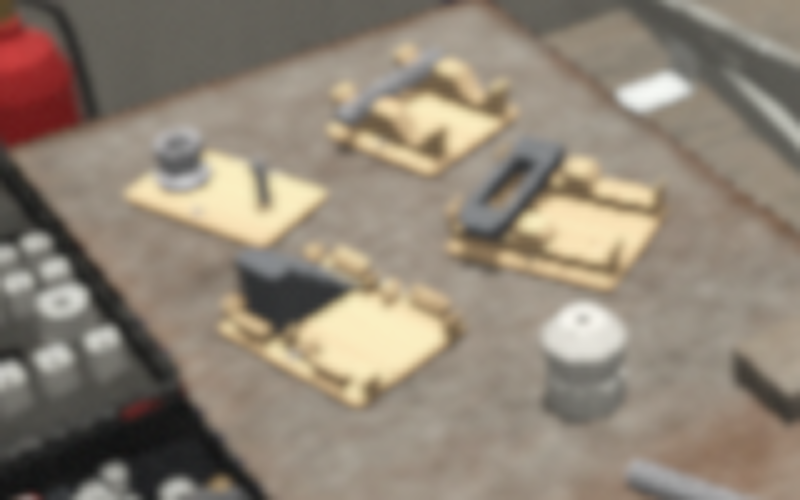

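Run:
```python
from h import *
im=np.load("pics/top.npy"); cal=optics.calibration("top")
hsv=cv2.cvtColor(im,cv2.COLOR_RGB2HSV)
m=((hsv[...,0]>12)&(hsv[...,0]<32)&(hsv[...,1]>75)&(hsv[...,2]>150)).astype(np.uint8)
n,l,st,ce=cv2.connectedComponentsWithStats(m)
for i in range(1,n):
    if st[i,4]>150: print(i,st[i],ce[i])
off=np.array([245,95])
Q={"nut":[(430,42),(520,103),(413,262),(318,200)],"block":[(180,168),(288,270),(153,415),(38,312)],
 "stud":[(528,258),(665,365),(577,480),(448,380)]}
for k,q in Q.items():
    P=onz(cal,(np.array(q)+.5*0)/5+off-.4,.008)
    print(k,P.mean(0)[:2].round(4),[round(float(np.linalg.norm(P[i]-P[(i+1)%4])),4) for i in range(4)],
     [round(float(np.degrees(np.arctan2(*(P[(i+1)%4]-P[i])[[1,0]]))),1) for i in range(4)])
```

```text
2 [308 103  32  44 326] [321.67791411 125.5398773 ]
8 [409 122  17  19 151] [417.50331126 131.1192053 ]
12 [252 128  51  50 603] [275.44941957 154.57379768]
17 [334 153  40  38 626] [352.91373802 170.78753994]
23 [286 186  41  37 816] [306.3002451  204.64828431]
25 [  0 233  42  44 186] [ 20.88709677 251.41935484]
nut [ 0.6823 -0.0694] [0.0558, 0.101, 0.0577, 0.1023] [-125.5, 145.5, 55.8, -35.6]
block [0.6098 0.0624] [0.076, 0.1019, 0.0782, 0.1044] [-134.5, 136.9, 47.4, -44.3]
stud [ 0.5682 -0.1343] [0.0876, 0.075, 0.0816, 0.076] [-129.4, 141.4, 51.0, -34.1]
```

```bash
cat >> h.py <<'E'
from scipy.spatial.transform import Rotation as R
def tool():
    s=env.sense(); M=R.from_quat(s["tool_rot"]).as_matrix(); return s,M
def plan(x,y,z,jaw=None):
    """jaw: world angle (deg) of tool y axis, mod 180; prints shift in tool axes mm & turn"""
    s,M=tool(); d=M.T@(np.array([x,y,z])-s["tool_pos"])*1000
    cur=np.degrees(np.arctan2(M[1,1],M[0,1])); o=""
    if jaw is not None:
        # turn about tool x (down): world angle decreases with +turn
        for c in (0,180,-180,360):
            t=-(jaw+c-cur); t=(t+540)%360-180
        t=-(jaw-cur); t=(t+90)%180-90
        o=f"turn {t:.1f} or {t-180 if t>0 else t+180:.1f}; q6 {np.degrees(s['q'][5]):.1f}"
    print("clock %.2f pos %s jaw %.1f width %.1f F %s | shift %s %s"%(s["clock"],s["tool_pos"].round(4),cur,s["width"]*1000,s["wrist_force"].round(1),d.round(1),o))
E
python3 - <<'E'
from h import *
s,M=tool(); print(M.round(3)); plan(.58,-.03,.30,90)
E
```

```text
[[-0.     0.252  0.968]
 [-0.001  0.968 -0.252]
 [-1.    -0.001 -0.   ]]
clock 0.25 pos [0.1323 0.5079 0.2336] jaw 75.4 width 87.9 F [-0.1 -0.7 -0.2] | shift [ -66.3 -407.8  568.8] turn -14.6 or 165.4; q6 -12.8
```

Request:
{"method": "play_rows", "body": {"targets": [[[-66,-100,140],-4],[[-66,-408,569],-14],[[-66,-408,569],-14],[[-66,-408,569],-14],[[-66,-408,569],-14],[[-66,-408,569],-14],[[-66,-408,569],-14],[[-66,-408,569],-14],[[-66,-408,569],-14],[[-66,-408,569],-14],[[-66,-408,569],-14],[[-66,-408,569],-14]]}}

```text
clock: 1.25
tool_pos: [0.4473, 0.1287, 0.284]
tool_rot: [0.004, 0.707, -0.004, 0.707]
wrist_force: [0.0, 0.3, -0.2]
width: 0.0882
```

Run:
```python
from h import *
plan(.58,-.03,.30,90)
```

```text
clock 1.25 pos [0.4473 0.1287 0.284 ] jaw 89.4 width 88.2 F [ 0.   0.3 -0.2] | shift [ -16.  -157.3  134.4] turn -0.6 or 179.4; q6 -87.8
```

Request:
{"method": "play_rows", "body": {"targets": [[[-16,-157,134],0],[[-16,-157,134],0],[[-16,-157,134],0],[[-16,-157,134],0],[[-16,-157,134],0],[[-16,-157,134],0],[[-16,-157,134],0],[[-16,-157,134],0]]}}

```text
clock: 1.92
tool_pos: [0.5784, -0.0273, 0.2994]
tool_rot: [0.004, 0.707, -0.004, 0.707]
wrist_force: [-1.0, 1.2, 0.7]
width: 0.0883
```

Run:
```python
from h import *
plan(.58,-.03,.30,90)
c=optics.calibration("wrist"); im=optics.snapshot("wrist")
import pickle; pickle.dump((c,im),open("pics/w1.pkl","wb"))
cv2.imwrite("pics/w1.png",cv2.resize(im[:,:,::-1],(800,600),interpolation=cv2.INTER_CUBIC))
```

```text
clock 1.92 pos [ 0.5784 -0.0273  0.2994] jaw 89.4 width 88.3 F [-1.   1.2  0.7] | shift [-0.6 -2.7  1.6] turn -0.6 or 179.4; q6 -103.7
```

View pics/w1.png

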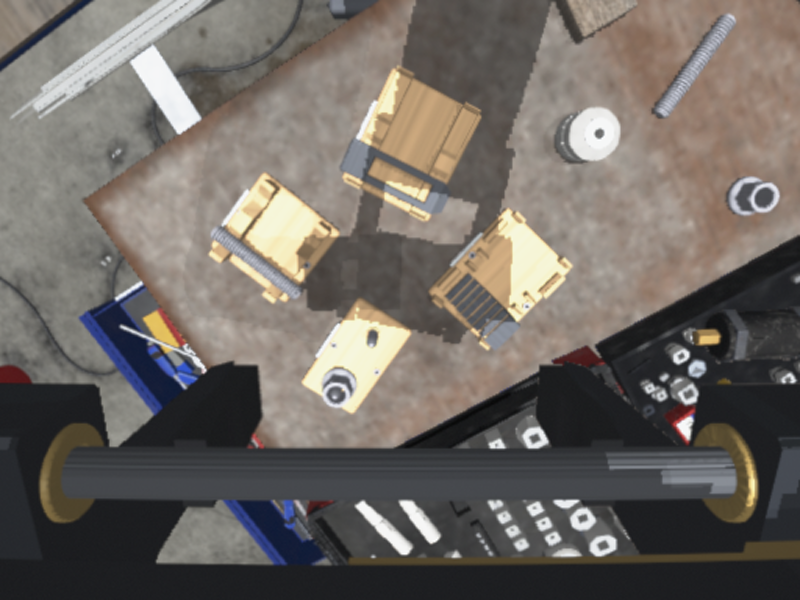

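Run:
```python
from h import *
import pickle
c=optics.calibration("wrist"); im=optics.snapshot("wrist")
pickle.dump((c,im),open("pics/w1.pkl","wb")); plan(.58,-.03,.3)
def crop(x,y,w,h,k,f): cv2.imwrite(f,cv2.resize(im[y:y+h,x:x+w,::-1],None,fx=k,fy=k,interpolation=cv2.INTER_CUBIC))
crop(130,35,130,100,6,"pics/w1a.png")
crop(185,125,125,98,6,"pics/w1b.png")
crop(265,125,125,98,6,"pics/w1c.png")
crop(205,35,130,108,6,"pics/w1d.png")
```

```text
clock 2.02 pos [ 0.5782 -0.0266  0.3   ] jaw 89.5 width 87.9 F [-0.6  0.4 -0.9] | shift [ 0.  -3.4  1.8]
```

View pics/w1b.png

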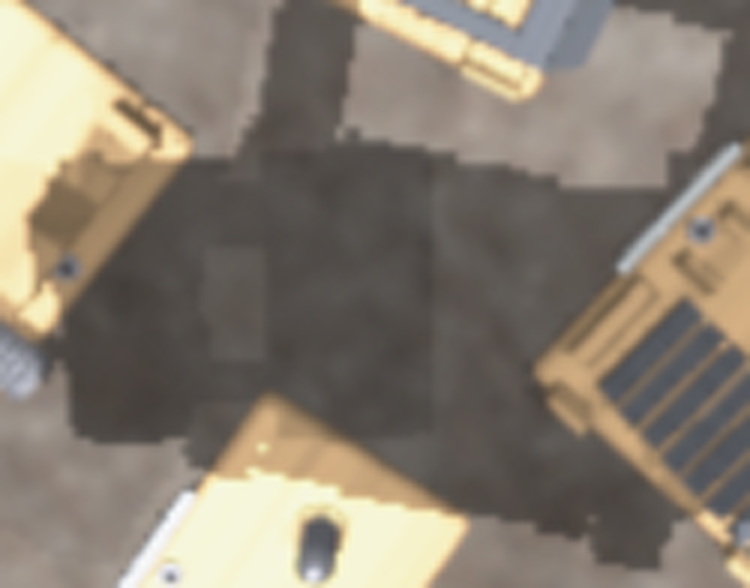

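View pics/w1c.png

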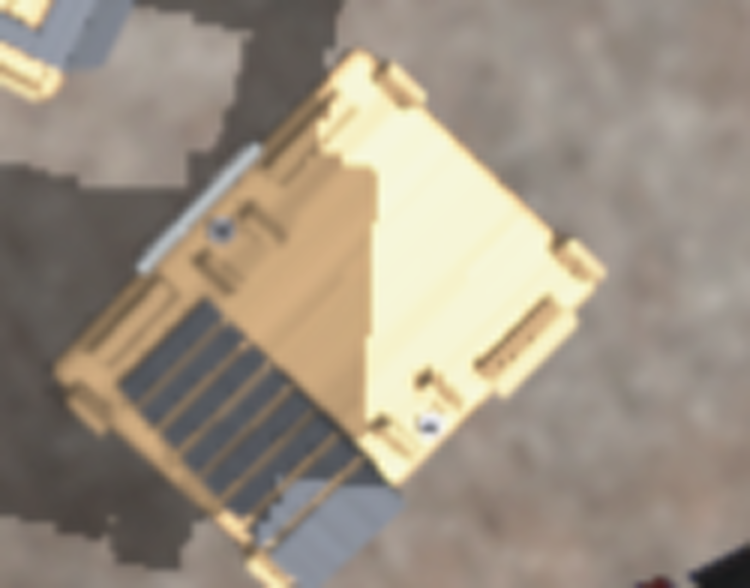

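View pics/w1d.png

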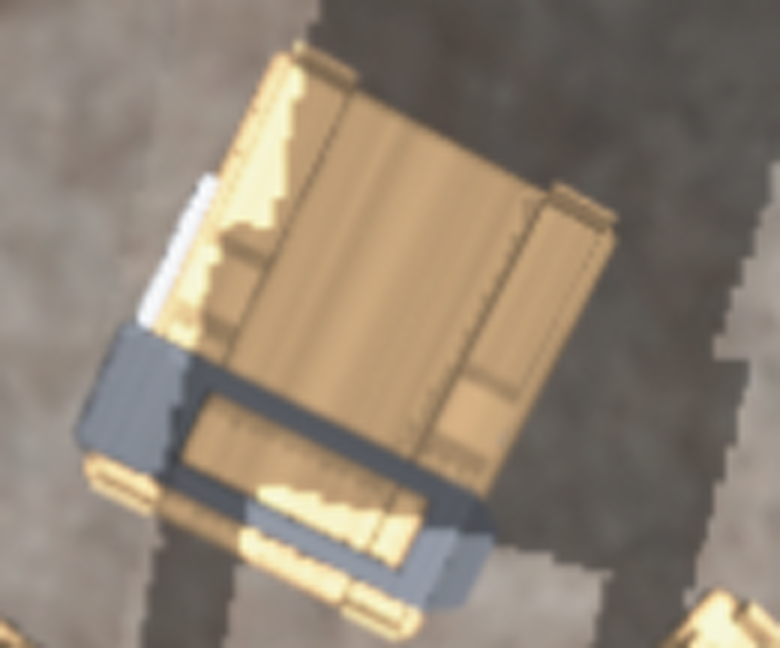

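Run:
```python
from h import *
import pickle
c,im=pickle.load(open("pics/w1.pkl","rb"))
x,y,w,h=130,100,115,98
cv2.imwrite("pics/w1a.png",cv2.resize(im[y:y+h,x:x+w,::-1],None,fx=6,fy=6,interpolation=cv2.INTER_CUBIC))
```

```text
(no output)
```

View pics/w1a.png

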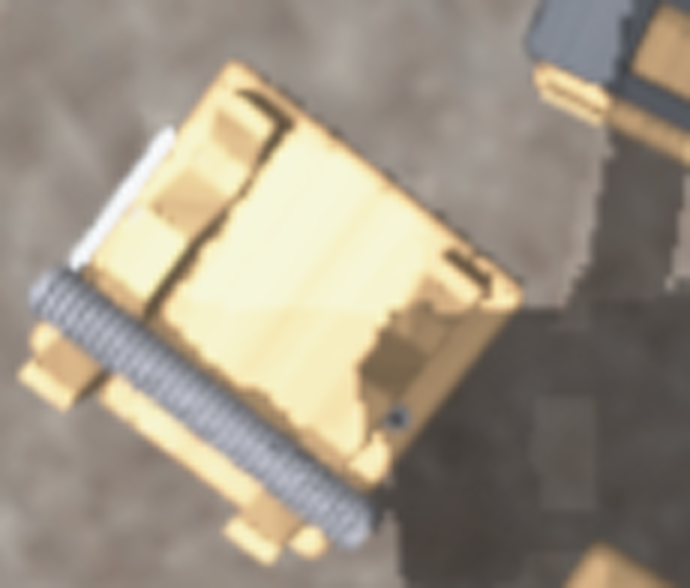

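```bash
cat > bays.py <<'E'
from h import *
import pickle
c,im=pickle.load(open("pics/w1.pkl","rb"))
def px(off,p,k=6): return np.array(off)+(np.array(p,float)+.5)/k-.5
# lines on plate top: (p1,p2) ; each tagged side
D={"nut":(60,104,60,[(px((185,125),(270,397))),px((185,125),(468,520)),px((0,0),(353,413),1.5625),px((0,0),(302,381),1.5625)])}
def rect(lines):
    # lines: +y edge, -x/other edges ; returns direction angles
    pass
def fit(name,sx,sy,d,edges,off):
    # edges: dict side->(p,q) crop px; sides: 'y+','x+','x-'. world points at z=.008
    from scipy.optimize import least_squares
    pts=[];
    for sd,(p,q) in edges.items():
        W=onz(c,np.array([px(off,p),px(off,q)]),.008)
        for a in np.linspace(0,1,5): pts.append((sd,(W[0]*(1-a)+W[1]*a)[:2]))
    def res(v,full=False):
        th=v[2]; ex=np.array([np.cos(th),np.sin(th)]); ey=np.array([-ex[1],ex[0]]); r=[]
        for sd,w in pts:
            u=(w-v[:2])
            r.append({'y+':u@ey-sy/2,'y-':u@ey+sy/2,'x+':u@ex-sx/2,'x-':u@ex+sx/2}[sd])
        return r
    best=None
    for t0 in np.radians([40,50,60,140,-140,-40,-50,-125]):
        m=np.mean([w for _,w in pts],0)
        s=least_squares(res,[m[0],m[1],t0])
        if best is None or s.cost<best.cost: best=s
    v=best.x; ey=np.array([-np.sin(v[2]),np.cos(v[2])])
    bay=v[:2]+d/2*ey
    print(name,"centre",v[:2].round(4),"yaw",np.degrees(v[2]).round(1),"rms mm",(np.sqrt(np.mean(best.fun**2))*1e3).round(2),"bay",bay.round(4))
    return bay,v[2]
o=(185,125); c8=lambda p:(np.array(p)/1.5625-np.array(o))*6
B={}
B["nut"]=fit("nut",.060,.104,.060,{'y+':((270,397),(468,520)),'y-':(c8((302,381)),c8((353,413))),'x-':((270,397),c8((302,381))),'x+':((468,520),c8((353,413)))},o)
B["block"]=fit("block",.082,.104,.058,{'x-':((55,365),(345,55)),'y+':((425,100),(555,240)),'y-':((55,375),(235,545))},(265,125))
B["strap"]=fit("strap",.084,.100,.056,{'x-':((280,55),(150,330)),'y+':((350,92),(550,192)),'x+':((615,240),(490,480))},(205,35))
B["stud"]=fit("stud",.084,.084,.044,{'y+':((235,62),(522,295)),'x+':((522,300),(390,480)),'x-':((235,62),(80,265))},(130,100))
pickle.dump(B,open("bays.pkl","wb"))
if __name__=="__main__":
    big=cv2.resize(im[:,:,::-1],None,fx=4,fy=4,interpolation=cv2.INTER_CUBIC)
    def dr(P,col):
        q=(proj(c,P)*4+1.5)*8; cv2.polylines(big,[q.astype(int).reshape(-1,1,2)],True,col,1,cv2.LINE_AA,3)
    def box(name,cx,cy,sx,sy,z):
        b,t=B[name]; ex=np.array([np.cos(t),np.sin(t)]); ey=np.array([-ex[1],ex[0]])
        return [np.r_[b+ex*(cx+i*sx/2)+ey*(cy+j*sy/2),z] for i,j in((-1,-1),(1,-1),(1,1),(-1,1))]
    for n,sx,sy,d in(("nut",.06,.104,.06),("block",.082,.104,.058),("strap",.084,.1,.056),("stud",.084,.084,.044)):
        dr(box(n,0,-d/2,sx,sy,.008),(0,255,0))
    dr(box("nut",0,0,.003,.003,.04),(0,0,255)); dr(box("nut",0,-.06,.02,.02,.034),(0,0,255))
    dr(box("block",0,0,.064,.038,.008),(0,0,255)); dr(box("block",0,-.058,.056,.03,.008),(255,0,0))
    dr(box("strap",0,0,.090,.028,.018),(0,0,255)); dr(box("strap",0,-.056,.09,.028,.032),(255,0,0))
    dr(box("stud",0,0,.090,.014,.023),(0,0,255)); dr(box("stud",0,-.044,.09,.014,.023),(255,0,0))
    cv2.imwrite("pics/ov1.png",big[150:750,500:1250]); cv2.imwrite("pics/ov2.png",big[540:1080,700:1500])
E
python3 bays.py
```

```text
nut centre [ 0.6814 -0.0688] yaw 55.3 rms mm 1.62 bay [ 0.6567 -0.0517]
block centre [0.6087 0.0626] yaw -313.2 rms mm 0.51 bay [0.5875 0.0824]
strap centre [ 0.4935 -0.0168] yaw -296.9 rms mm 1.0 bay [ 0.4686 -0.0041]
stud centre [ 0.5708 -0.1376] yaw 49.9 rms mm 0.49 bay [ 0.5539 -0.1234]
```

View pics/ov1.png

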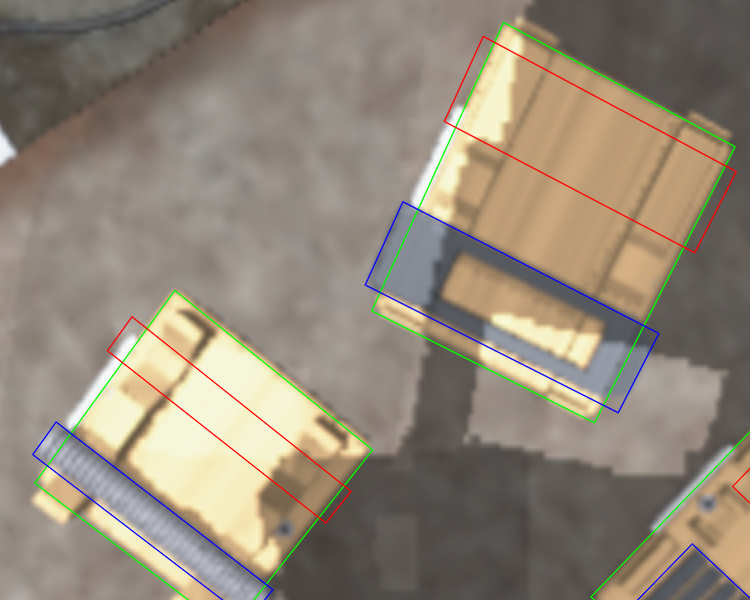

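View pics/ov2.png

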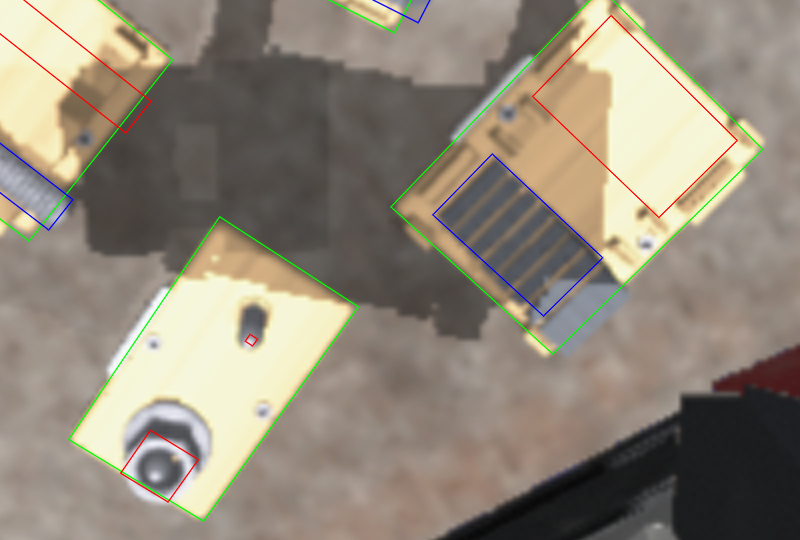

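Bay fits agree with the twins, the pin tip and the plate edges: rms ≤1.6 mm, and overlays match to about 2 mm. Next I'll look at the loose pieces.

Run:
```python
from h import *
cal=optics.calibration("top")
f=lambda p,z:onz(cal,[np.array(p)/5+[120,165]-.4],z)[0].round(3)
print("nut",f((351,88),.015),"stud",f((430,370),.007),f((531,222),.007),"strap",f((115,115),.014),f((95,285),.014),"block",f((230,370),.04),f((310,465),.004),"chuck",f((665,178),.05),"wood",f((674,415),.022))
print("box corner",f((60,120),0),f((60,120),.08))
plan(.40,.27,.30,90)
```

```text
nut [0.534 0.282 0.015] stud [0.394 0.243 0.007] [0.467 0.193 0.007] strap [0.521 0.397 0.014] [0.437 0.405 0.014] block [0.394 0.335 0.04 ] [0.349 0.301 0.004] chuck [0.484 0.127 0.05 ] wood [0.371 0.123 0.022]
box corner [0.52  0.428 0.   ] [0.508 0.408 0.08 ]
clock 2.02 pos [ 0.5782 -0.0266  0.3   ] jaw 89.5 width 87.9 F [-0.6  0.4 -0.9] | shift [  -0.  295. -181.] turn -0.5 or 179.5; q6 -103.7
```

Request:
{"method": "play_rows", "body": {"targets": [[[0,315,-160],0],[[0,315,-160],0],[[0,315,-160],0],[[0,315,-160],0],[[0,315,-160],0],[[0,315,-160],0],[[0,315,-160],0],[[0,315,-160],0],[[0,315,-160],0],[[0,315,-160],0],[[0,315,-160],0],[[0,315,-160],0]]}}

```text
clock: 3.02
tool_pos: [0.422, 0.2885, 0.2999]
tool_rot: [0.004, 0.707, -0.004, 0.707]
wrist_force: [0.5, -1.1, 0.8]
width: 0.0882
```

Run:
```python
from h import *
import pickle
plan(.42,.29,.30,90)
c=optics.calibration("wrist"); im=optics.snapshot("wrist")
pickle.dump((c,im),open("pics/w2.pkl","wb"))
cv2.imwrite("pics/w2.png",cv2.resize(im[:,:,::-1],(800,600),interpolation=cv2.INTER_CUBIC))
```

```text
clock 3.02 pos [0.422  0.2885 0.2999] jaw 89.4 width 88.2 F [ 0.5 -1.1  0.8] | shift [-0.1  1.5 -2. ] turn -0.6 or 179.4; q6 -68.2
```

View pics/w2.png

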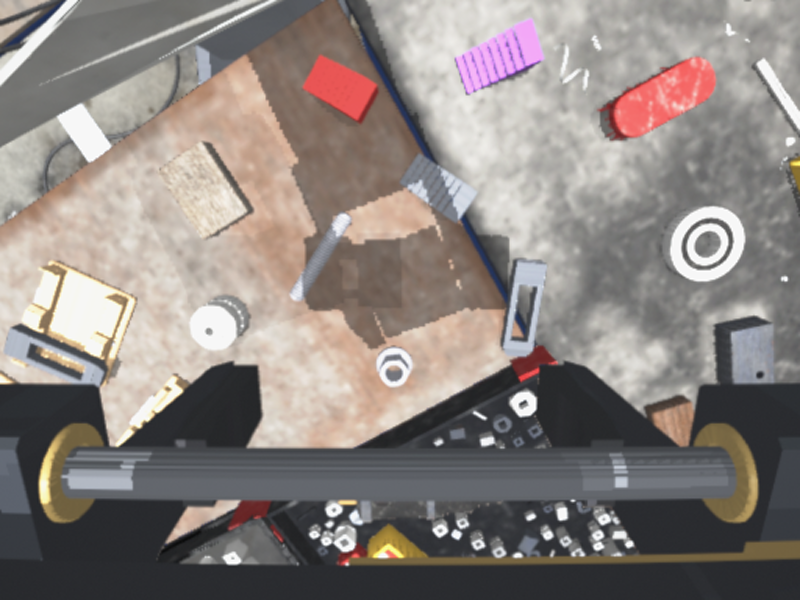

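Everything is visible: strap at (524,305), block (438,187), stud (320,257), nut (394,367). Zooming in on each one.

Run:
```python
from h import *
import pickle
c,im=pickle.load(open("pics/w2.pkl","rb"))
k=8
A=[im[y:y+46,x:x+48,::-1] for x,y in((318,162),)]
def crop(x,y,w,h): return cv2.resize(im[y:y+h,x:x+w,::-1],None,fx=k,fy=k,interpolation=cv2.INTER_CUBIC)
cv2.imwrite("pics/z1.png",np.hstack([crop(315,160,42,72),crop(250,95,58,72)]))
cv2.imwrite("pics/z2.png",np.hstack([crop(182,130,46,66),crop(235,215,36,66)]))
```

```text
(no output)
```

View pics/z1.png

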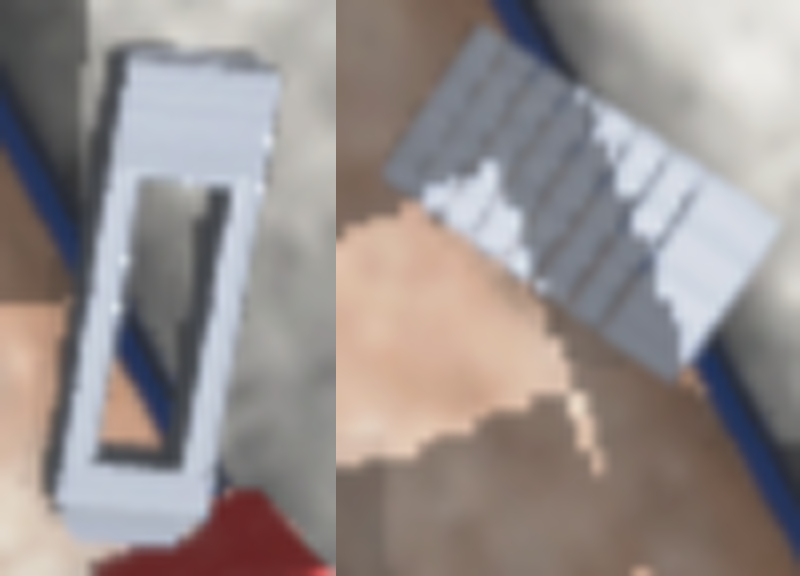

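View pics/z2.png

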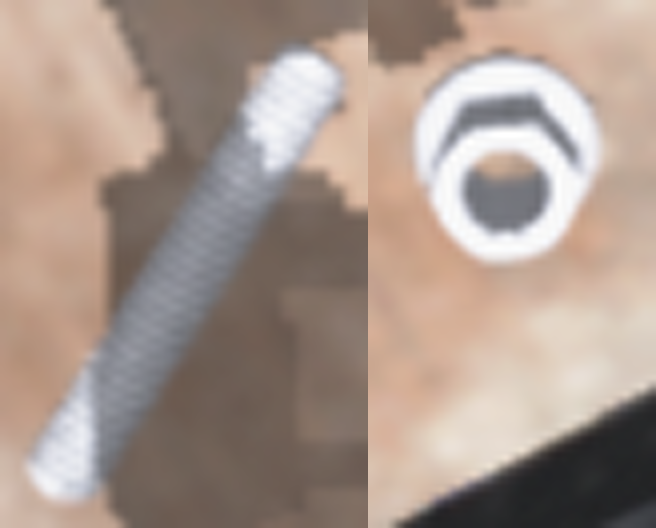

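Run:
```python
from h import *
import pickle
c,im=pickle.load(open("pics/w2.pkl","rb"))
def P(off,p,z): return onz(c,[np.array(off)+(np.array(p,float)+.5)/8-.5],z)[0]
def rep(n,a,b,):
    d=b-a; print(n,"mid",((a+b)/2).round(4),"len",np.linalg.norm(d[:2]).round(4),"ang",np.degrees(np.arctan2(d[1],d[0])).round(1))
o=(315,160); rep("strap",P(o,(203,64),.014),P(o,(130,543),.014))
rep(" strap top w",P(o,(127,57),.014),P(o,(280,72),.014)); rep(" strap bot w",P(o,(60,505),.014),P(o,(215,495),.014))
rep(" slot x",P(o,(185,180),.014),P(o,(140,465),.014))
o=(250,95); A,B,C,D=[P(o,p,z) for p,z in(((49,178),.004),((149,25),.004),((444,220),.04),((349,370),.04))]
rep("block",(A+B)/2,(C+D)/2); rep(" low w",A,B); rep(" high w",D,C); rep(" long1",A,D); rep(" long2",B,C)
o=(182,130); rep("stud",P(o,(62,485),.007),P(o,(310,65),.007))
o=(235,215); print("nut top",P(o,(137,190),.026),"flange",P(o,(140,148),.006))
b=pickle.load(open("bays.pkl","rb"))
for k,v in b.items(): print(k,v[0].round(4),round(np.degrees(v[1])%360,1))
```

```text
strap mid [0.4794 0.4015 0.014 ] len 0.0886 ang -5.1
 strap top w mid [0.4353 0.4056 0.014 ] len 0.0269 ang 83.9
 strap bot w mid [0.5152 0.3985 0.014 ] len 0.0281 ang 93.3
 slot x mid [0.4821 0.401  0.014 ] len 0.053 ang -5.4
block mid [0.3688 0.321  0.022 ] len 0.0548 ang 57.0
 low w mid [0.3539 0.298  0.004 ] len 0.03 ang 145.7
 high w mid [0.3838 0.3441 0.04  ] len 0.0273 ang 148.2
 long1 mid [0.3808 0.3132 0.022 ] len 0.0555 ang 58.4
 long2 mid [0.3568 0.3289 0.022 ] len 0.0542 ang 55.6
stud mid [0.4305 0.2173 0.007 ] len 0.0876 ang 147.4
nut top [0.53425103 0.28231681 0.026     ] flange [0.53436761 0.2826861  0.006     ]
nut [ 0.6567 -0.0517] 55.3
block [0.5875 0.0824] 46.8
strap [ 0.4686 -0.0041] 63.1
stud [ 0.5539 -0.1234] 49.9
```

Run:
```python
from h import *
plan(.3732,.3277,.10,147)
```

```text
clock 3.07 pos [0.4223 0.2882 0.2998] jaw 89.4 width 88.0 F [-0.   0.8 -0.7] | shift [199.8  39.  -49.6] turn -57.6 or 122.4; q6 -68.2
```

Request:
{"method": "play_rows", "body": {"targets": [[[20,20,-25],-7],[[40,39,-50],-14],[[80,39,-50],-21],[[110,39,-50],-28],[[140,39,-50],-35],[[170,39,-50],-42],[[200,39,-50],-49],[[200,39,-50],-56],[[200,39,-50],-57.5],[[200,39,-50],-57.5],[[200,39,-50],-57.5]], "grip": 0.6, "grip_force": 30}}

```text
clock: 3.98
tool_pos: [0.3731, 0.3278, 0.0998]
tool_rot: [-0.336, 0.622, 0.336, 0.622]
wrist_force: [-0.2, -0.7, 0.7]
width: 0.053
```

Run:
```python
from h import *
plan(.3732,.3277,.022,147)
c=optics.calibration("wrist"); im=optics.snapshot("wrist")
cv2.imwrite("pics/w3.png",im[:,:,::-1])
print(proj(c,[(.3732,.3277,.028),(.3539,.298,.004),(.3838,.3441,.04)]).round(0))
plan(.3732,.3277,.022,147)
```

```text
clock 3.98 pos [0.3731 0.3278 0.0998] jaw 146.7 width 53.0 F [-0.2 -0.7  0.7] | shift [77.8 -0.1 -0.1] turn -0.3 or 179.7; q6 -119.0
[[255. 206.]
 [255. 152.]
 [255. 237.]]
clock 4.03 pos [0.3731 0.328  0.0999] jaw 146.8 width 53.1 F [-0.6  0.1 -0.2] | shift [77.9 -0.2 -0.2] turn -0.2 or 179.8; q6 -119.0
```

View pics/w3.png

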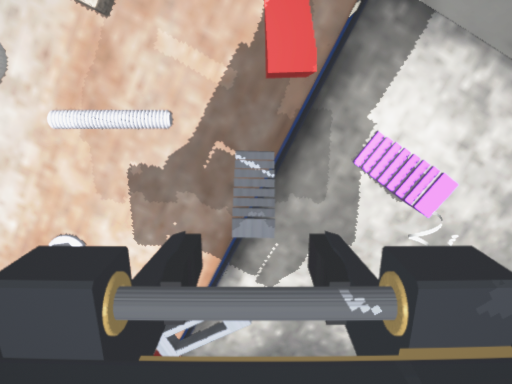

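The block spans columns 234–275 and rows 152–237, so it's centred and square under the jaws as predicted. Descending to grip.

Request:
{"method": "play_rows", "body": {"targets": [[[30,0,0],0],[[60,0,0],0],[[74,0,0],0],[[78,0,0],0],[[78,0,0],0]]}}

```text
clock: 4.45
tool_pos: [0.3725, 0.3281, 0.0213]
tool_rot: [-0.337, 0.622, 0.337, 0.621]
wrist_force: [-1.2, 0.6, 0.6]
width: 0.0529
```

Request:
{"method": "play_rows", "body": {"targets": [[[0,0,0],0],[[0,0,0],0],[[0,0,0],0],[[0,0,0],0],[[0,0,0],0],[[0,0,0],0]], "grip": 0.1, "grip_force": 35}}

```text
clock: 4.95
tool_pos: [0.3732, 0.3288, 0.0226]
tool_rot: [-0.337, 0.621, 0.337, 0.622]
wrist_force: [0.7, -1.4, 7.5]
width: 0.0293
```

Run:
```python
from h import *
plan(.593,.0882,.15,136.8)
```

```text
clock 4.95 pos [0.3732 0.3288 0.0226] jaw 146.9 width 29.3 F [ 0.7 -1.4  7.5] | shift [-127.2 -315.6  -81.3] turn 10.1 or -169.9; q6 -119.0
```

Request:
{"method": "play_rows", "body": {"targets": [[[-15,0,0],0],[[-50,0,0],0],[[-90,-30,-8],0],[[-117,-65,-17],3],[[-117,-105,-27],6],[[-117,-145,-37],10],[[-117,-185,-48],10],[[-117,-225,-58],10],[[-117,-265,-68],10],[[-117,-300,-77],10],[[-117,-315,-81],10],[[-117,-315,-81],10]]}}

```text
clock: 5.95
tool_pos: [0.5938, 0.0851, 0.1377]
tool_rot: [-0.28, 0.65, 0.28, 0.649]
wrist_force: [-0.5, -0.1, -3.3]
width: 0.0294
```

Run:
```python
from h import *
import pickle
plan(.593,.0882,.10,136.8)
c=optics.calibration("wrist"); im=optics.snapshot("wrist")
cv2.imwrite("pics/w4.png",cv2.resize(im[:,:,::-1],(800,600),interpolation=cv2.INTER_CUBIC))
b,t=pickle.load(open("bays.pkl","rb"))["block"]
ex=np.array([np.cos(t),np.sin(t)]); ey=np.array([-ex[1],ex[0]])
print([(proj(c,np.r_[b+ex*i*.032+ey*j*.019,.008])[0]*1.5625).round(0).tolist() for i,j in((-1,-1),(1,-1),(1,1),(-1,1))])
plan(.593,.0882,.031,136.8)
```

```text
clock 5.95 pos [0.5938 0.0851 0.1377] jaw 136.7 width 29.4 F [-0.5 -0.1 -3.3] | shift [37.7  2.7  1.7] turn -0.1 or 179.9; q6 -139.7
[[369.0, 225.0], [371.0, 334.0], [435.0, 334.0], [437.0, 225.0]]
clock 6.00 pos [0.5924 0.0871 0.1377] jaw 136.8 width 29.2 F [-0.9  0.1 -3.1] | shift [1.067e+02 1.000e-01 1.300e+00] turn -0.0 or 180.0; q6 -139.6
```

View pics/w4.png

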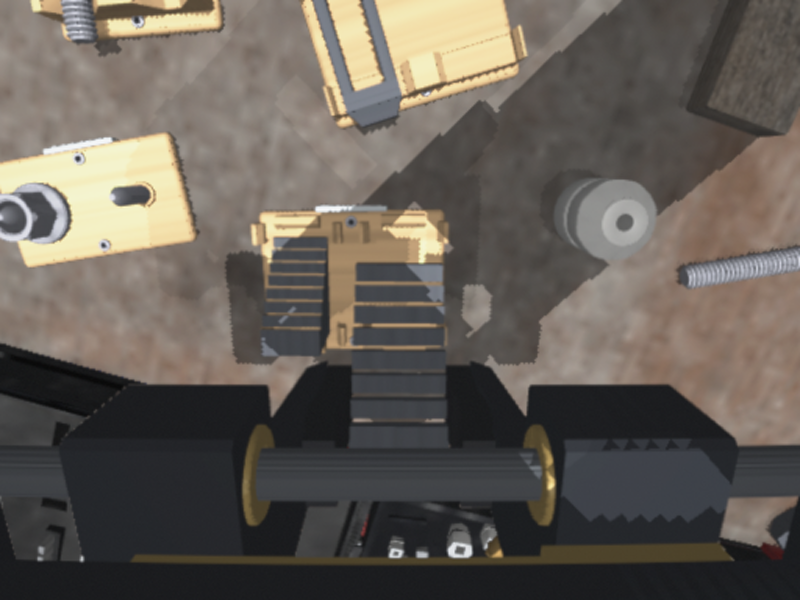

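Run:
```python
from h import *
import pickle
plan(.593,.0882,.031,136.8)
c=optics.calibration("wrist"); s,M=tool()
t=np.radians(46.8); ex=np.array([np.cos(t),np.sin(t)])
print(proj(c,np.r_[s["tool_pos"][:2]-.036*ex,s["tool_pos"][2]-.018])*1.5625)
```

```text
clock 6.00 pos [0.5924 0.0871 0.1377] jaw 136.8 width 29.2 F [-0.9  0.1 -3.1] | shift [1.067e+02 1.000e-01 1.300e+00] turn -0.0 or 180.0; q6 -139.6
[[398.86752371 267.76229655]]
```

Request:
{"method": "play_rows", "body": {"targets": [[[35,0,2],0],[[70,0,2],0],[[85,0,2],0],[[92,0,2],0],[[98,0,2],0],[[103,0,2],0],[[106,0,2],0],[[106,0,2],0]]}}

```text
clock: 6.67
tool_pos: [0.5936, 0.0902, 0.033]
tool_rot: [-0.282, 0.648, 0.281, 0.649]
wrist_force: [-0.3, 0.5, -3.4]
width: 0.0297
```

Run:
```python
from h import *
plan(.593,.0882,.031,136.8)
```

```text
clock 6.67 pos [0.5936 0.0902 0.033 ] jaw 136.9 width 29.7 F [-0.3  0.5 -3.4] | shift [ 2.  -0.9 -1.9] turn 0.1 or -179.9; q6 -139.4
```

Request:
{"method": "play_rows", "body": {"targets": [[[1,-1,-1],0],[[2.5,-1,-1],0],[[3,-1,-1],0]]}}

```text
clock: 6.92
tool_pos: [0.5941, 0.0885, 0.0306]
tool_rot: [-0.282, 0.648, 0.281, 0.649]
wrist_force: [-1.9, -1.4, 5.7]
width: 0.0294
```

Run:
```python
from h import *
plan(.593,.0882,.031,136.8)
```

```text
clock 6.92 pos [0.5941 0.0885 0.0306] jaw 136.9 width 29.4 F [-1.9 -1.4  5.7] | shift [-0.4  0.6 -0.9] turn 0.1 or -179.9; q6 -139.6
```

Contact at the expected height. Now releasing with a limited opening, so the fingers stay clear of the twin, and rising.

Request:
{"method": "play_rows", "body": {"targets": [[[0,0,0],0],[[0,0,0],0],[[0,0,0],0],[[0,0,0],0]], "grip": 0.46}}

```text
clock: 7.25
tool_pos: [0.5936, 0.0887, 0.0298]
tool_rot: [-0.281, 0.649, 0.281, 0.649]
wrist_force: [1.0, -0.3, -0.1]
width: 0.0406
```

Request:
{"method": "play_rows", "body": {"targets": [[[-20,0,0],0],[[-60,0,0],0],[[-100,0,0],0],[[-140,0,0],0],[[-170,0,0],0],[[-170,0,0],0]]}}

```text
clock: 7.75
tool_pos: [0.5958, 0.0886, 0.2066]
tool_rot: [-0.283, 0.645, 0.28, 0.652]
wrist_force: [0.3, -0.5, 0.8]
width: 0.0407
```

Run:
```python
from h import *
import pickle
c=optics.calibration("wrist"); im=optics.snapshot("wrist")
cv2.imwrite("pics/w5.png",cv2.resize(im[90:250,150:350,::-1],None,fx=4,fy=3.75,interpolation=cv2.INTER_CUBIC))
plan(.5343,.2825,.12,123)
plan(.5343,.2825,.12,63)
```

```text
clock 7.80 pos [0.5947 0.0887 0.2029] jaw 136.9 width 40.7 F [ 0.3 -0.5 -0.6] | shift [ 82.5 176.9 100. ] turn 13.9 or -166.1; q6 -139.6
clock 7.80 pos [0.5947 0.0887 0.2029] jaw 136.9 width 40.7 F [ 0.3 -0.5 -0.6] | shift [ 82.5 176.9 100. ] turn 73.9 or -106.1; q6 -139.6
```

View pics/w5.png

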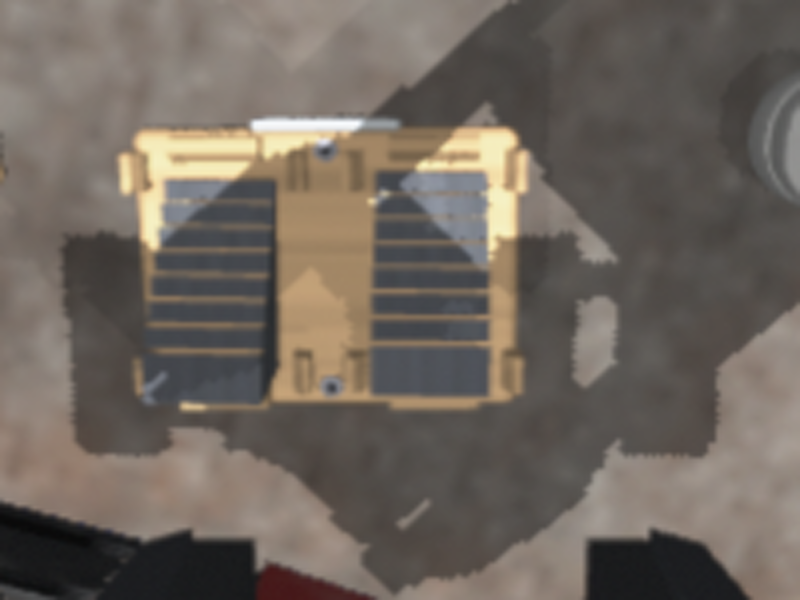

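Block seated beside the twin, in line, about 2–3 mm lengthwise difference. Now the nut.

Request:
{"method": "play_rows", "body": {"targets": [[[10,35,20],4],[[20,70,40],8],[[40,105,60],14],[[60,140,80],14],[[75,170,96],14],[[82,177,100],14],[[82,177,100],14],[[82,177,100],14]], "grip": 0.55}}

```text
clock: 8.47
tool_pos: [0.5325, 0.2821, 0.117]
tool_rot: [-0.201, 0.679, 0.2, 0.678]
wrist_force: [0.1, 0.4, 0.4]
width: 0.0486
```

Run:
```python
from h import *
import pickle
c=optics.calibration("wrist"); im=optics.snapshot("wrist")
cv2.imwrite("pics/w6.png",cv2.resize(im[:,:,::-1],(800,600),interpolation=cv2.INTER_CUBIC))
plan(.5343,.2825,.028,123)
print(proj(c,[(.5343,.2825,.026),(.5343,.2825,.006)])*1.5625)
```

```text
clock 8.52 pos [0.5333 0.2815 0.1178] jaw 122.9 width 48.5 F [0.6 0.9 0.1] | shift [89.8  0.3  1.4] turn -0.1 or 179.9; q6 -106.1
[[397.78164769 313.39187439]
 [397.79403284 303.00618424]]
```

View pics/w6.png

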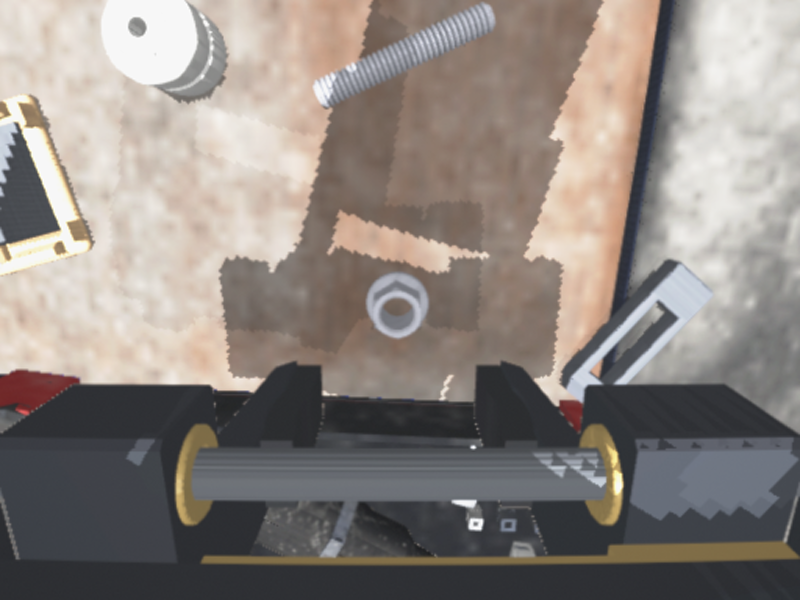

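Run:
```python
import cv2
im=cv2.imread("pics/w6.png"); cv2.imwrite("pics/w6c.png",cv2.resize(im[255:355,340:460],None,fx=5,fy=5,interpolation=cv2.INTER_CUBIC))
```

```text
(no output)
```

View pics/w6c.png

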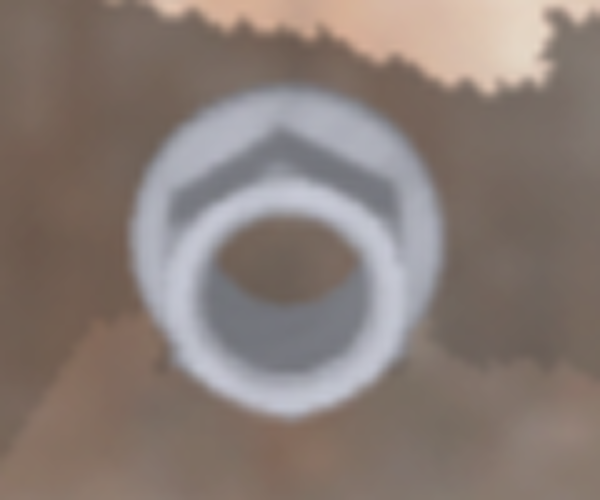

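Hex vertex points up, so the flats face the jaws; centred at (397.6, 313.6) as predicted. Descending.

Request:
{"method": "play_rows", "body": {"targets": [[[35,0,1],0],[[65,0,1],0],[[82,0,1],0],[[89,0,1],0],[[90,0,1],0]]}}

```text
clock: 8.93
tool_pos: [0.534, 0.2817, 0.0272]
tool_rot: [-0.2, 0.679, 0.2, 0.678]
wrist_force: [-0.3, 0.5, 0.5]
width: 0.0486
```

Request:
{"method": "play_rows", "body": {"targets": [[[0,0,0],0],[[0,0,0],0],[[0,0,0],0],[[0,0,0],0],[[0,0,0],0],[[0,0,0],0]], "grip": 0.1, "grip_force": 25}}

```text
clock: 9.43
tool_pos: [0.5336, 0.2832, 0.0281]
tool_rot: [-0.2, 0.678, 0.2, 0.678]
wrist_force: [-0.8, 0.2, 0.8]
width: 0.0106
```

Run:
```python
from h import *
plan(.6567,-.0517,.12,55.3)
```

```text
clock 9.43 pos [0.5336 0.2832 0.0281] jaw 122.9 width 10.6 F [-0.8  0.2  0.8] | shift [ -91.9 -348.1  -78.5] turn 67.6 or -112.4; q6 -106.0
```

The width is 10.6 mm, so I haven't got the nut. Taking a look.

Run:
```python
from h import *
c=optics.calibration("wrist"); im=optics.snapshot("wrist")
s=optics.snapshot("side")
cv2.imwrite("pics/w7.png",cv2.resize(im[:,:,::-1],(800,600),interpolation=cv2.INTER_CUBIC))
cv2.imwrite("pics/s7.png",cv2.resize(s[190:310,150:310,::-1],(800,600),interpolation=cv2.INTER_CUBIC))
print(env.sense()["width"])
```

```text
0.008978840980119451
```

View pics/w7.png

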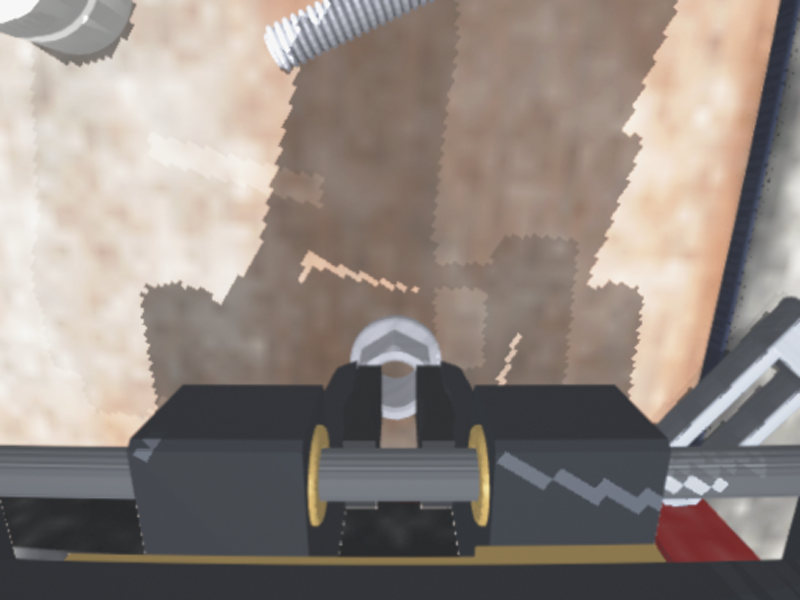

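View pics/s7.png

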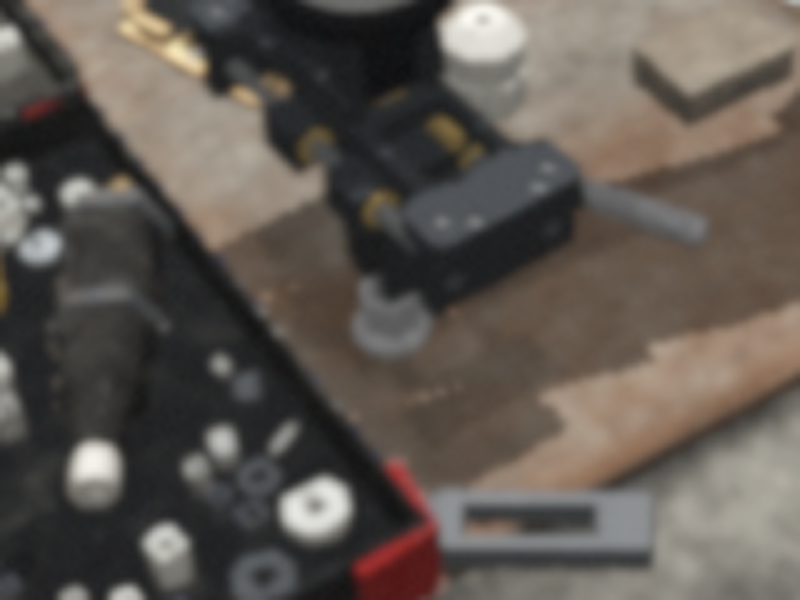

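Run:
```python
from h import *
c=optics.calibration("wrist"); s,M=tool()
print((proj(c,[(.5343,.2825,.026),(.5343,.2825,.006),s["tool_pos"],s["tool_pos"]+M@[.019,0,0],s["tool_pos"]+M@[.019,0,-.009]])*1.5625).round(0))
# flange ellipse: cols 350-441, top row 318
for z in (.006,): print(onz(c,np.array([[397,318],[351,362],[441,362]])/1.5625,z).round(4))
print(onz(c,np.array([[397,360.]])/1.5625,.026))
```

```text
[[396. 385.]
 [397. 362.]
 [399. 387.]
 [399. 364.]
 [399. 341.]]
[[0.5199 0.2734 0.006 ]
 [0.5434 0.2683 0.006 ]
 [0.5253 0.2962 0.006 ]]
[[0.52675876 0.27784797 0.026     ]]
```

Run:
```python
from h import *
print(getattr(env,"nose_length",None), [a for a in dir(env) if not a.startswith("_")])
plan(.5343,.2825,.028,123)
```

```text
0.019 ['IKError', 'hand_in', 'nose_length', 'sense']
clock 9.53 pos [0.5335 0.2832 0.0278] jaw 122.9 width 9.0 F [-0.5  0.4  0.3] | shift [-0.2 -1.   0.3] turn -0.1 or 179.9; q6 -106.0
```

Request:
{"method": "play_rows", "body": {"targets": [[[0,0,0],0],[[0,0,0],0],[[0,0,0],0],[[0,0,0],0],[[0,0,0],0],[[0,0,0],0]], "grip": 0.55, "grip_force": 10}}

```text
clock: 10.03
tool_pos: [0.5335, 0.2831, 0.0276]
tool_rot: [-0.2, 0.678, 0.2, 0.678]
wrist_force: [0.3, -0.1, -0.7]
width: 0.0464
```

Run:
```python
from h import *
im=optics.snapshot("wrist")
cv2.imwrite("pics/w8.png",cv2.resize(im[:,:,::-1],(800,600),interpolation=cv2.INTER_CUBIC))
plan(.5343,.2825,.022,123)
c=optics.calibration("wrist"); s,M=tool(); 
for x in(0,.01,.019):
  for z in (-.009,.009): print(x,z,(proj(c,[s["tool_pos"]+M@[x,-.0245,z],s["tool_pos"]+M@[x,.0245,z]])*1.5625).round(0).tolist())
```

```text
clock 10.08 pos [0.5335 0.2832 0.0276] jaw 122.9 width 48.1 F [-0.1  0.3  0.9] | shift [ 5.6 -1.   0.4] turn -0.1 or 179.9; q6 -106.0
0 -0.009 [[324.0, 361.0], [476.0, 361.0]]
0 0.009 [[326.0, 411.0], [473.0, 411.0]]
0.01 -0.009 [[328.0, 350.0], [471.0, 350.0]]
0.01 0.009 [[330.0, 398.0], [469.0, 398.0]]
0.019 -0.009 [[331.0, 341.0], [468.0, 341.0]]
0.019 0.009 [[333.0, 387.0], [466.0, 387.0]]
```

View pics/w8.png

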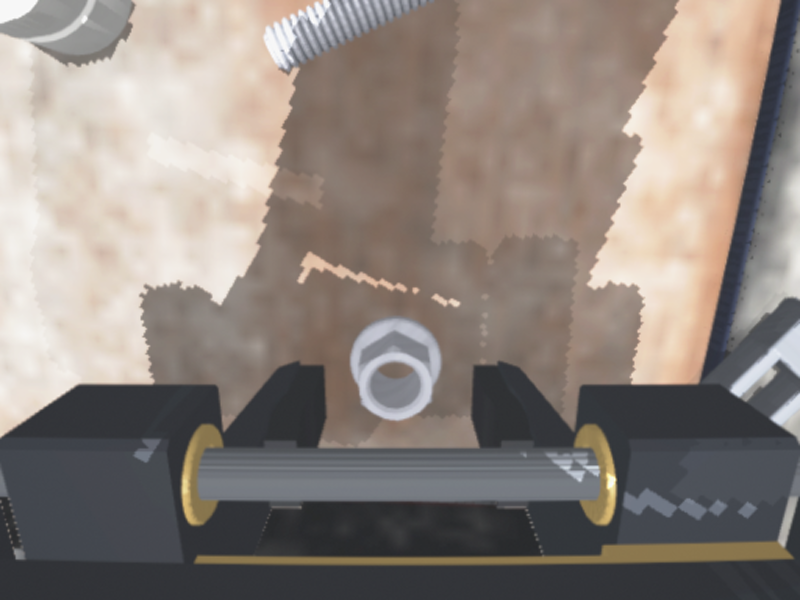

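Both the missed grip and the finger edges (row ~365, column 324) suggest the fingertips sit closer to the TCP than the stated 19 mm. I'll go down to 21 mm, which is still safe if the stated figure is right, and close gently.

Request:
{"method": "play_rows", "body": {"targets": [[[3,-1,0],0],[[6,-1,0],0],[[6,-1,0],0],[[6,-1,0],0],[[6,-1,0],0]]}}

```text
clock: 10.5
tool_pos: [0.534, 0.2823, 0.0216]
tool_rot: [-0.2, 0.678, 0.2, 0.678]
wrist_force: [0.0, -0.4, -0.1]
width: 0.0485
```

Request:
{"method": "play_rows", "body": {"targets": [[[0,0,0],0],[[0,0,0],0],[[0,0,0],0],[[0,0,0],0],[[0,0,0],0],[[0,0,0],0]], "grip": 0.2, "grip_force": 10}}

```text
clock: 11.0
tool_pos: [0.534, 0.2823, 0.0217]
tool_rot: [-0.2, 0.678, 0.2, 0.678]
wrist_force: [-0.4, -0.4, -0.2]
width: 0.0173
```

Run:
```python
from h import *
im=optics.snapshot("wrist"); s=optics.snapshot("side")
a=cv2.resize(im[180:320,170:340,::-1],None,fx=4,fy=4,interpolation=cv2.INTER_CUBIC)
cv2.imwrite("pics/w9.png",a)
cv2.imwrite("pics/s9.png",cv2.resize(s[200:290,190:290,::-1],(800,600),interpolation=cv2.INTER_CUBIC))
plan(.5343,.2825,.022,123)
```

```text
clock 11.10 pos [0.534  0.2823 0.0217] jaw 122.9 width 17.8 F [-0.5 -0.5 -1. ] | shift [-0.3  0.   0.4] turn -0.1 or 179.9; q6 -106.1
```

View pics/w9.png

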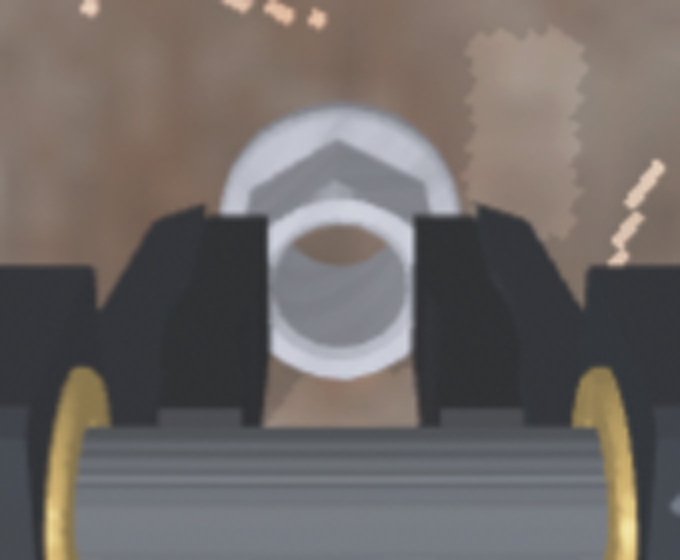

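View pics/s9.png

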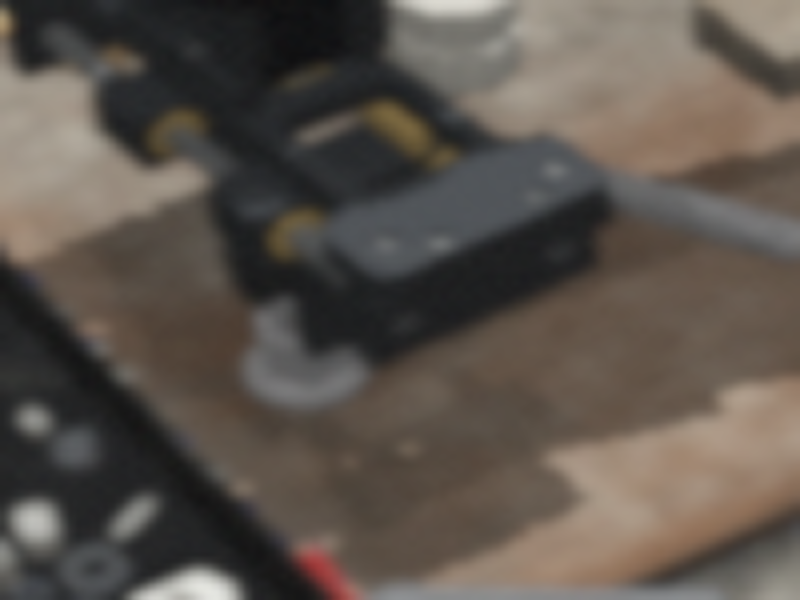

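The fingers at 17.8 mm gap still occlude the nut's top, so they are above it, and the tips aren't where stated. I'll find the true tip height by lowering slowly onto the nut's top, watching the force.

Request:
{"method": "play_rows", "body": {"targets": [[[1,0,0],0],[[2,0,0],0],[[2,0,0],0]]}}

```text
clock: 11.35
tool_pos: [0.5343, 0.2824, 0.0214]
tool_rot: [-0.2, 0.678, 0.2, 0.678]
wrist_force: [-5.0, -2.8, 13.9]
width: 0.0176
```

Request:
{"method": "play_rows", "body": {"targets": [[[1,0,0],0],[[2,0,0],0],[[2,0,0],0]]}}

```text
clock: 11.6
tool_pos: [0.5345, 0.2825, 0.0212]
tool_rot: [-0.201, 0.678, 0.2, 0.679]
wrist_force: [-11.8, -4.8, 29.9]
width: 0.0179
```

Contact at TCP z 21.3 mm, but the sideways force points away from the toolbox, so it might be the gripper touching the toolbox rim. Backing off to check geometry.

Request:
{"method": "play_rows", "body": {"targets": [[[-15,0,0],0],[[-40,0,0],0],[[-60,0,0],0],[[-60,0,0],0]], "grip": 0.55}}

```text
clock: 11.93
tool_pos: [0.5358, 0.2829, 0.0817]
tool_rot: [-0.2, 0.676, 0.2, 0.681]
wrist_force: [0.5, 0.1, 0.2]
width: 0.0421
```

Run:
```python
from h import *
im=optics.snapshot("wrist"); s=optics.snapshot("side")
cv2.imwrite("pics/w10.png",cv2.resize(im[:,:,::-1],(800,600),interpolation=cv2.INTER_CUBIC))
cv2.imwrite("pics/s10.png",cv2.resize(s[150:310,150:310,::-1],(800,600),interpolation=cv2.INTER_CUBIC))
plan(.5343,.2825,.022,123)
```

```text
clock 12.03 pos [0.5341 0.2823 0.0777] jaw 122.9 width 48.0 F [-1.1 -0.1 -0.6] | shift [55.7  0.   0.2] turn -0.1 or 179.9; q6 -106.1
```

View pics/w10.png

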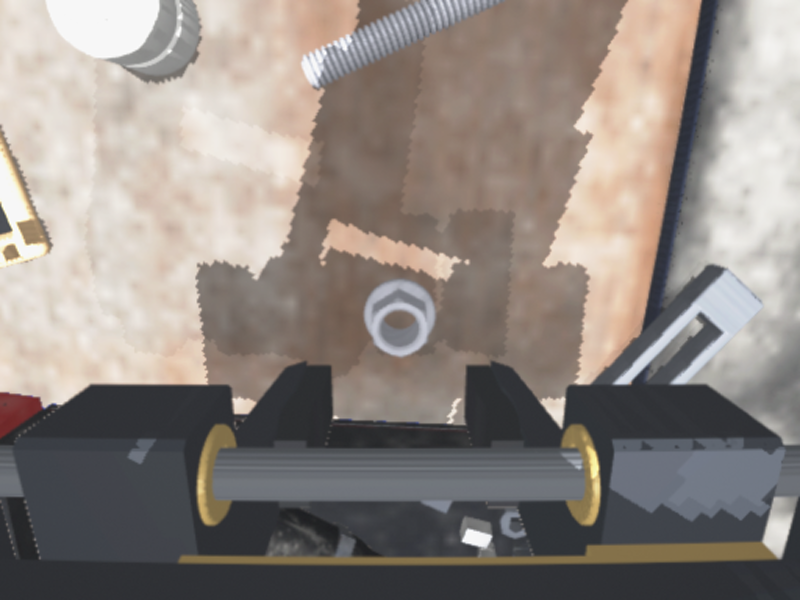

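View pics/s10.png

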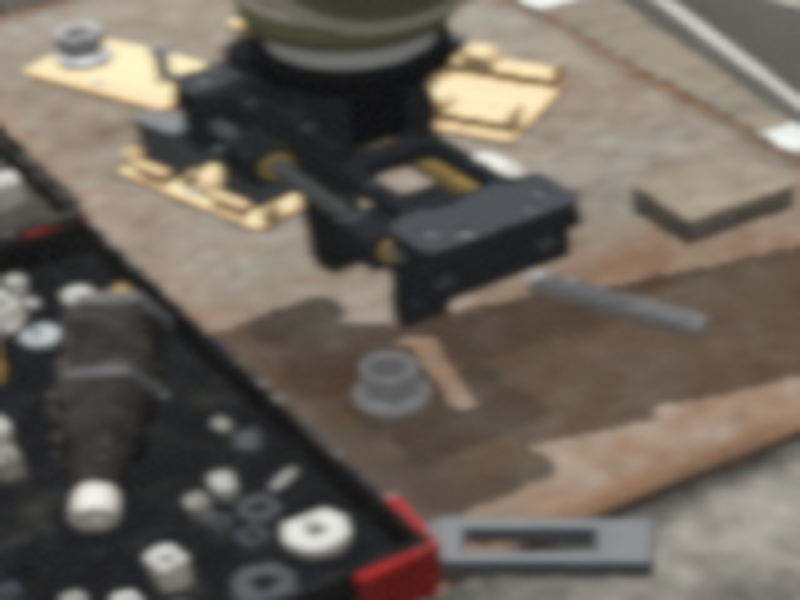

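Run:
```python
from h import *
c=optics.calibration("side"); s,M=tool()
for x in (0,.01,.019):
    for y in (-.024,.024,.041):
        for z in(-.009,.009):
            p=proj(c,s["tool_pos"]+M@[x,y,z])[0]; print(x,y,z,((p-150)*[5,3.75]).round(0))
print("nut",[((p-150)*[5,3.75]).round(0) for p in proj(c,[(.5343,.2825,.0),(.5343,.2825,.026)])])
```

```text
0 -0.024 -0.009 [367. 267.]
0 -0.024 0.009 [332. 280.]
0 0.024 -0.009 [432. 313.]
0 0.024 0.009 [395. 327.]
0 0.041 -0.009 [456. 330.]
0 0.041 0.009 [419. 344.]
0.01 -0.024 -0.009 [369. 280.]
0.01 -0.024 0.009 [333. 293.]
0.01 0.024 -0.009 [433. 326.]
0.01 0.024 0.009 [397. 340.]
0.01 0.041 -0.009 [457. 343.]
0.01 0.041 0.009 [420. 358.]
0.019 -0.024 -0.009 [370. 292.]
0.019 -0.024 0.009 [335. 305.]
0.019 0.024 -0.009 [434. 338.]
0.019 0.024 0.009 [398. 352.]
0.019 0.041 -0.009 [458. 355.]
0.019 0.041 0.009 [422. 369.]
nut [array([392., 395.]), array([388., 363.])]
```

Side view: the near fingertip corner shows at (400,322), where a point about 4–5 mm behind the TCP would project. That agrees with contact on the nut's top (26 mm) at TCP z 21.3. So the real tips are ~4.7 mm *behind* the reported TCP, not 19 mm ahead. I'll use tip z = TCP z + 4.7 mm from here.

Run:
```python
from h import *
c=optics.calibration("wrist")
print((proj(c,[(.5343,.2825,.026),(.5343,.2825,.006)])*1.5625).round(0))
im=cv2.imread("pics/w10.png"); cv2.imwrite("pics/w10c.png",cv2.resize(im[270:370,340:460],None,fx=5,fy=5,interpolation=cv2.INTER_CUBIC))
```

```text
[[399. 336.]
 [399. 322.]]
```

View pics/w10c.png

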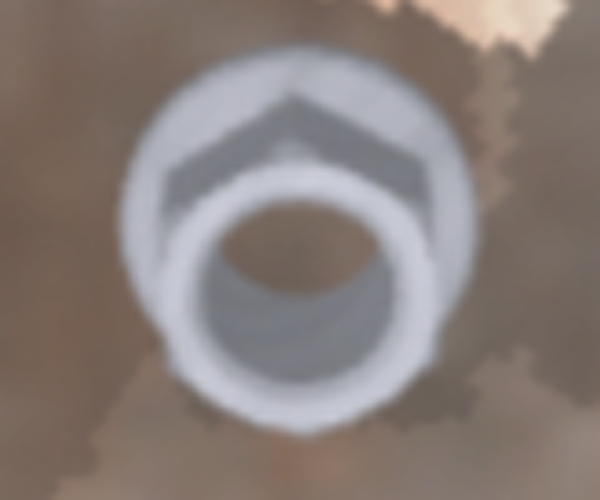

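Request:
{"method": "play_rows", "body": {"targets": [[[30,0,0],0],[[55,0,0],0],[[66,0,0],0],[[70,0,0],0],[[70,0,0],0]]}}

```text
clock: 12.45
tool_pos: [0.5335, 0.2821, 0.0066]
tool_rot: [-0.2, 0.679, 0.2, 0.677]
wrist_force: [0.5, -0.5, 0.1]
width: 0.0483
```

Request:
{"method": "play_rows", "body": {"targets": [[[0,0,0],0],[[0,0,0],0],[[0,0,0],0],[[0,0,0],0],[[0,0,0],0],[[0,0,0],0]], "grip": 0.1, "grip_force": 25}}

```text
clock: 12.95
tool_pos: [0.5344, 0.2824, 0.0085]
tool_rot: [-0.2, 0.678, 0.2, 0.679]
wrist_force: [-1.8, -0.3, 6.2]
width: 0.0233
```

Run:
```python
from h import *
plan(.6567,-.0517,.12,55.3)
```

```text
clock 12.95 pos [0.5344 0.2824 0.0085] jaw 122.9 width 23.3 F [-1.8 -0.3  6.2] | shift [-111.5 -347.   -78.7] turn 67.6 or -112.4; q6 -106.1
```

Request:
{"method": "play_rows", "body": {"targets": [[[-20,0,0],0],[[-55,0,0],0],[[-90,-30,-7],0],[[-111,-65,-15],6],[[-111,-105,-24],13],[[-111,-145,-33],20],[[-111,-185,-42],27],[[-111,-225,-51],34],[[-111,-265,-60],41],[[-111,-305,-69],48],[[-111,-335,-76],55],[[-111,-347,-79],62]]}}

```text
clock: 13.95
tool_pos: [0.6568, -0.0565, 0.1181]
tool_rot: [0.181, 0.684, -0.181, 0.684]
wrist_force: [-0.4, 0.7, -1.7]
width: 0.0236
```

Run:
```python
from h import *
plan(.6567,-.0517,.12,55.3)
```

```text
clock 13.95 pos [ 0.6568 -0.0565  0.1181] jaw 60.3 width 23.6 F [-0.4  0.7 -1.7] | shift [-1.9  4.1 -2.4] turn 5.0 or -175.0; q6 -75.4
```

Request:
{"method": "play_rows", "body": {"targets": [[[0,0,0],5],[[0,0,0],5],[[0,0,0],5],[[0,0,0],5]]}}

```text
clock: 14.28
tool_pos: [0.656, -0.0513, 0.1186]
tool_rot: [0.206, 0.677, -0.206, 0.676]
wrist_force: [0.8, -0.7, -0.2]
width: 0.0237
```

Run:
```python
from h import *
c=optics.calibration("wrist"); im=optics.snapshot("wrist")
cv2.imwrite("pics/w11.png",cv2.resize(im[:,:,::-1],(800,600),interpolation=cv2.INTER_CUBIC))
s,M=tool()
print((proj(c,[(.6567,-.0517,.04),(.6567,-.0517,.008),s["tool_pos"]+M@[.0085,0,0],s["tool_pos"]+M@[.0085-.026,0,0]])*1.5625).round(1))
plan(.6567,-.0517,.0165,55.3)
```

```text
[[399.6 317.1]
 [399.5 299.9]
 [400.2 374.2]
 [400.5 409.6]]
clock 14.33 pos [ 0.6561 -0.0513  0.1187] jaw 56.1 width 23.5 F [ 1.2  0.2 -0.8] | shift [102.2   0.    0.8] turn 0.8 or -179.2; q6 -70.7
```

View pics/w11.png

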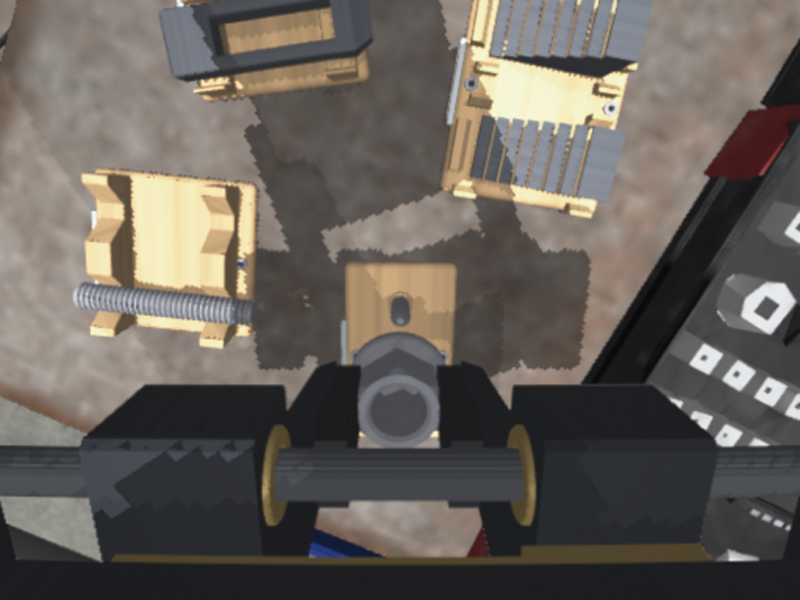

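Pin tip seen at (400,318), predicted (399.6,317). Nut bore at (399,411), predicted (400.5,410). Aligned, so lowering.

Request:
{"method": "play_rows", "body": {"targets": [[[35,0,1],0.5],[[62,0,1],0.5],[[66,0,1],0.5],[[70,0,1],0.5],[[74,0,1],0.5],[[79,0,1],0.5],[[86,0,1],0.5],[[93,0,1],0.5],[[98,0,1],0.5],[[100,0,1],0.5],[[101,0,1],0.5],[[101,0,1],0.5]]}}

```text
clock: 15.33
tool_pos: [0.657, -0.0525, 0.0176]
tool_rot: [0.21, 0.675, -0.21, 0.675]
wrist_force: [-0.3, -0.1, -0.6]
width: 0.0236
```

Run:
```python
from h import *
plan(.6567,-.0517,.0165,55.3)
```

```text
clock 15.33 pos [ 0.657  -0.0525  0.0176] jaw 55.4 width 23.6 F [-0.3 -0.1 -0.6] | shift [ 1.1  0.5 -0.7] turn 0.1 or -179.9; q6 -70.1
```

Request:
{"method": "play_rows", "body": {"targets": [[[1,0,0],0],[[2,0,0],0],[[2,0,0],0]]}}

```text
clock: 15.58
tool_pos: [0.6573, -0.0526, 0.0165]
tool_rot: [0.21, 0.675, -0.21, 0.675]
wrist_force: [-1.3, 1.3, 3.6]
width: 0.0237
```

Request:
{"method": "play_rows", "body": {"targets": [[[0,0,0],0],[[0,0,0],0],[[0,0,0],0],[[0,0,0],0]], "grip": 0.45}}

```text
clock: 15.92
tool_pos: [0.657, -0.0525, 0.0156]
tool_rot: [0.21, 0.675, -0.21, 0.675]
wrist_force: [-0.3, -0.6, -0.1]
width: 0.0394
```

Request:
{"method": "play_rows", "body": {"targets": [[[-20,0,0],0],[[-50,0,0],0],[[-90,0,0],0],[[-130,0,0],0],[[-150,0,0],0],[[-150,0,0],0],[[-150,0,0],0]]}}

```text
clock: 16.5
tool_pos: [0.6572, -0.0526, 0.1662]
tool_rot: [0.21, 0.675, -0.21, 0.676]
wrist_force: [1.0, 0.3, -1.3]
width: 0.0397
```

Run:
```python
from h import *
c=optics.calibration("wrist"); im=optics.snapshot("wrist")
cv2.imwrite("pics/w12.png",cv2.resize(im[:,:,::-1],(800,600),interpolation=cv2.INTER_CUBIC))
plan(.4305,.2173,.10,57.4)
print((proj(c,[(.6567,-.0517,.034)])*1.5625).round(1))
```

```text
clock 16.55 pos [ 0.6566 -0.0524  0.1645] jaw 55.4 width 39.5 F [-0.2  0.1 -0.9] | shift [  65.    93.7 -339.2] turn -2.0 or 178.0; q6 -70.1
[[399.8 287.2]]
```

View pics/w12.png

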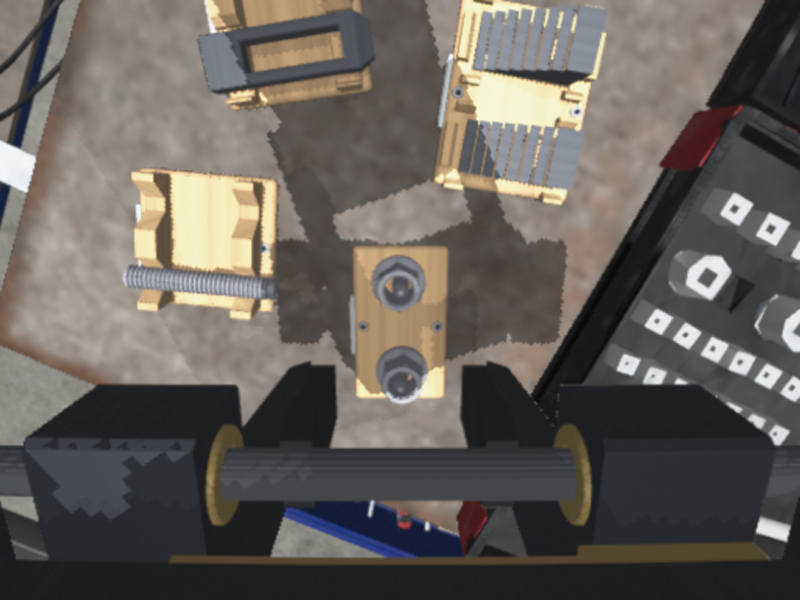

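Nut is seated over its pin, with the pin tip visible in the bore at (399,287) as predicted. Next the stud.

Request:
{"method": "play_rows", "body": {"targets": [[[0,10,-38],0],[[0,20,-75],0],[[5,31,-113],0],[[10,41,-150],-2],[[15,52,-187],-2],[[25,62,-224],-2],[[35,72,-261],-2],[[45,82,-298],-2],[[60,91,-330],-2],[[65,94,-339],-2],[[65,94,-339],-2],[[65,94,-339],-2]], "grip": 0.45}}

```text
clock: 17.55
tool_pos: [0.4314, 0.217, 0.1]
tool_rot: [0.198, 0.679, -0.199, 0.678]
wrist_force: [-0.7, -0.1, 0.5]
width: 0.0396
```

Run:
```python
from h import *
c=optics.calibration("wrist"); im=optics.snapshot("wrist")
cv2.imwrite("pics/w13.png",cv2.resize(im[:,:,::-1],(800,600),interpolation=cv2.INTER_CUBIC))
plan(.4305,.2173,-.002,57.4)
t=np.radians(147.4); e=np.array([np.cos(t),np.sin(t),0])*.045; m=np.array([.4305,.2173,.007])
print((proj(c,[m-e,m,m+e])*1.5625).round(1))
```

```text
clock 17.60 pos [0.4321 0.2167 0.1005] jaw 57.4 width 39.4 F [ 0.1 -0.3  0.1] | shift [102.5  -0.3  -1.7] turn -0.0 or 180.0; q6 -44.7
[[398.9 387.8]
 [399.1 305.8]
 [399.3 215.7]]
```

View pics/w13.png

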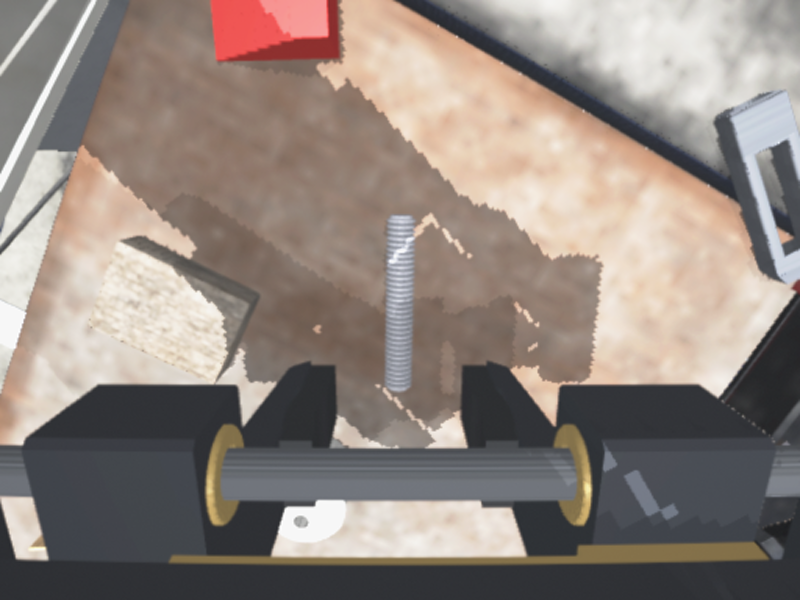

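Stud runs (400,215)–(399,388), exactly as predicted. Descending.

Request:
{"method": "play_rows", "body": {"targets": [[[35,0,-1],0],[[65,0,-1.5],0],[[88,0,-1.5],0],[[97,0,-1.5],0],[[101,0,-1.5],0],[[102,0,-1.5],0],[[102,0,-1.5],0]]}}

```text
clock: 18.18
tool_pos: [0.4311, 0.218, -0.0004]
tool_rot: [0.199, 0.678, -0.198, 0.679]
wrist_force: [0.0, 0.1, -0.1]
width: 0.0395
```

Request:
{"method": "play_rows", "body": {"targets": [[[0,0,0],0],[[0,0,0],0],[[0,0,0],0],[[0,0,0],0],[[0,0,0],0],[[0,0,0],0]], "grip": 0.02, "grip_force": 25}}

```text
clock: 18.68
tool_pos: [0.4303, 0.2182, -0.0009]
tool_rot: [0.199, 0.679, -0.198, 0.679]
wrist_force: [-1.4, -0.6, 4.6]
width: 0.0129
```

Run:
```python
from h import *
plan(.5539,-.1234,.12,139.9)
```

```text
clock 18.68 pos [ 0.4303  0.2182 -0.0009] jaw 57.4 width 12.9 F [-1.4 -0.6  4.6] | shift [-120.9 -221.2  288.2] turn -82.5 or 97.5; q6 -44.5
```

Request:
{"method": "play_rows", "body": {"targets": [[[-20,0,0],0],[[-55,0,0],0],[[-95,0,0],7],[[-121,-15,20],14],[[-121,-35,45],21],[[-121,-57,75],28],[[-121,-80,105],35],[[-121,-105,138],42],[[-121,-130,170],49],[[-121,-155,202],56],[[-121,-180,235],63],[[-121,-205,268],70]]}}

```text
clock: 19.68
tool_pos: [0.5455, -0.1009, 0.1195]
tool_rot: [-0.553, -0.441, 0.553, -0.44]
wrist_force: [0.5, -0.4, -0.4]
width: 0.0128
```

Run:
```python
from h import *
plan(.5539,-.1234,.12,139.9)
```

```text
clock 19.68 pos [ 0.5455 -0.1009  0.1195] jaw -13.0 width 12.8 F [ 0.5 -0.4 -0.4] | shift [-0.5 13.2 20. ] turn 27.1 or -152.9; q6 -9.6
```

Request:
{"method": "play_rows", "body": {"targets": [[[0,13,20],7],[[0,13,20],14],[[0,13,20],21],[[0,13,20],27],[[0,13,20],27],[[0,13,20],27],[[0,13,20],27]]}}

```text
clock: 20.27
tool_pos: [0.5536, -0.1211, 0.1196]
tool_rot: [-0.639, -0.302, 0.639, -0.302]
wrist_force: [0.2, -0.1, -0.7]
width: 0.0133
```

Run:
```python
from h import *
import pickle
c=optics.calibration("wrist"); im=optics.snapshot("wrist")
cv2.imwrite("pics/w14.png",cv2.resize(im[:,:,::-1],(800,600),interpolation=cv2.INTER_CUBIC))
plan(.5539,-.1234,.015,139.9)
t=np.radians(49.9); e=np.array([np.cos(t),np.sin(t),0]); m=np.array([.5539,-.1234,.023]); s,M=tool()
print((proj(c,[m-e*.045,m+e*.045,m-e*.028,m+e*.028])*1.5625).round(1))
q=s["tool_pos"]+[0,0,.0075]; ze=M[:,2]*.045; print((proj(c,[q-ze,q,q+ze])*1.5625).round(1))
```

```text
clock 20.32 pos [ 0.5537 -0.1211  0.1196] jaw -39.4 width 13.2 F [-0.1 -0.2 -0.8] | shift [104.6   1.6   1.6] turn 0.7 or -179.3; q6 15.3
[[399.5 388.2]
 [402.  219.1]
 [400.  358.7]
 [401.5 253.5]]
[[397.1 250.1]
 [397.  393.4]
 [396.9 515.1]]
```

View pics/w14.png

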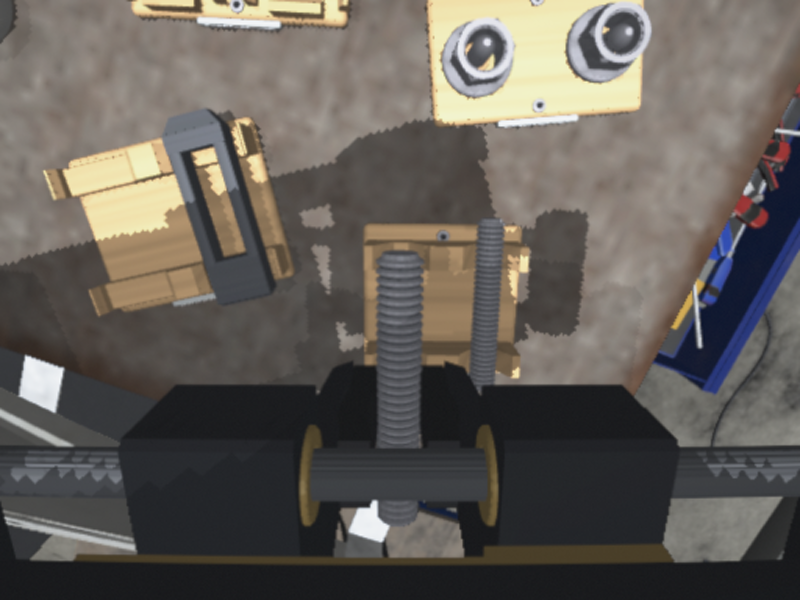

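Held stud and twin line up with the predictions: twin end at (490,222), held end at (400,252). Lowering into the notches.

Request:
{"method": "play_rows", "body": {"targets": [[[35,1.5,1.5],0.5],[[65,1.5,1.5],0.5],[[82,1.5,1.5],0.5],[[90,1.5,1.5],0.5],[[96,1.5,1.5],0.5],[[100,1.5,1.5],0.5],[[103,1.5,1.5],0.5],[[104,1.5,1.5],0.5],[[104,1.5,1.5],0.5]]}}

```text
clock: 21.07
tool_pos: [0.5542, -0.1235, 0.0164]
tool_rot: [0.641, 0.298, -0.641, 0.299]
wrist_force: [-1.4, 0.3, -0.3]
width: 0.0131
```

Run:
```python
from h import *
plan(.5539,-.1234,.015,139.9)
```

```text
clock 21.07 pos [ 0.5542 -0.1235  0.0164] jaw -40.1 width 13.1 F [-1.4  0.3 -0.3] | shift [ 1.4 -0.3  0.2] turn 0.0 or -180.0; q6 15.7
```

Request:
{"method": "play_rows", "body": {"targets": [[[1,0,0],0],[[2,0,0],0],[[2,0,0],0]]}}

```text
clock: 21.32
tool_pos: [0.5542, -0.1233, 0.0156]
tool_rot: [0.641, 0.298, -0.641, 0.299]
wrist_force: [-7.1, 3.6, 15.4]
width: 0.013
```

Request:
{"method": "play_rows", "body": {"targets": [[[0,0,0],0],[[0,0,0],0],[[0,0,0],0],[[0,0,0],0]], "grip": 0.3}}

```text
clock: 21.65
tool_pos: [0.5541, -0.1235, 0.0138]
tool_rot: [0.641, 0.298, -0.641, 0.298]
wrist_force: [-0.1, 0.1, -1.0]
width: 0.0268
```

Request:
{"method": "play_rows", "body": {"targets": [[[-20,0,0],0],[[-50,0,0],0],[[-90,0,0],0],[[-130,0,0],0],[[-150,0,0],0],[[-150,0,0],0],[[-150,0,0],0]]}}

```text
clock: 22.23
tool_pos: [0.5541, -0.1235, 0.1641]
tool_rot: [0.641, 0.298, -0.641, 0.299]
wrist_force: [-0.2, -0.2, -0.8]
width: 0.0265
```

Run:
```python
from h import *
c=optics.calibration("wrist"); im=optics.snapshot("wrist")
cv2.imwrite("pics/w15.png",cv2.resize(im[:,:,::-1],(800,600),interpolation=cv2.INTER_CUBIC))
plan(.4794,.4015,.12,84.9)
t=np.radians(49.9); e=np.array([np.cos(t),np.sin(t),0]); m=np.array([.5539,-.1234,.023])
print((proj(c,[m-e*.045,m+e*.045])*1.5625).round(1))
```

```text
clock 22.28 pos [ 0.5536 -0.1233  0.1628] jaw -40.1 width 26.7 F [ 0.7 -0.5 -0.4] | shift [  43.1 -394.7 -353.6] turn 55.0 or -125.0; q6 15.7
[[396.8 355.6]
 [396.7 208.7]]
```

View pics/w15.png

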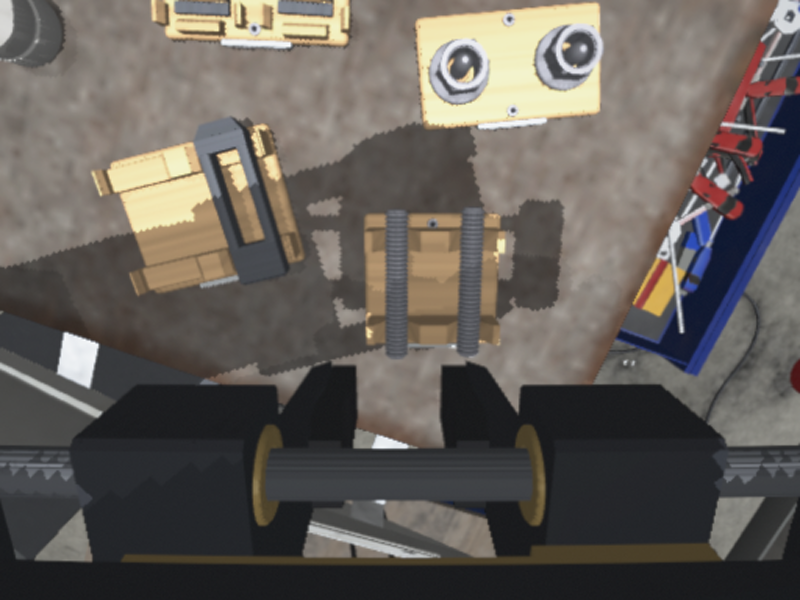

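Stud lies in both notches at (397,208)–(397,356) beside the twin, as predicted. Now the strap.

Request:
{"method": "play_rows", "body": {"targets": [[[0,-30,-27],-7],[[0,-60,-54],-14],[[0,-90,-81],-21],[[0,-120,-107],-28],[[0,-150,-134],-35],[[0,-180,-161],-42],[[0,-210,-188],-49],[[0,-240,-215],-56],[[0,-270,-242],-63],[[0,-300,-269],-70],[[0,-330,-296],-77],[[0,-350,-314],-84]], "grip": 0.55}}

```text
clock: 23.28
tool_pos: [0.4867, 0.3451, 0.1614]
tool_rot: [0.274, 0.653, -0.275, 0.651]
wrist_force: [-0.0, 0.3, 0.9]
width: 0.0486
```

Run:
```python
from h import *
plan(.4794,.4015,.12,84.9)
```

```text
clock 23.28 pos [0.4867 0.3451 0.1614] jaw 44.4 width 48.6 F [-0.   0.3  0.9] | shift [ 41.4  34.4 -45.4] turn -40.5 or 139.5; q6 -20.3
```

Request:
{"method": "play_rows", "body": {"targets": [[[10,34,-45],-7],[[20,34,-45],-14],[[41,34,-45],-21],[[41,34,-45],-28],[[41,34,-45],-35],[[41,34,-45],-40.5],[[41,34,-45],-40.5],[[41,34,-45],-40.5],[[41,34,-45],-40.5]]}}

```text
clock: 24.03
tool_pos: [0.4814, 0.398, 0.1217]
tool_rot: [0.035, 0.707, -0.036, 0.706]
wrist_force: [0.5, 0.9, 0.5]
width: 0.0483
```

Run:
```python
from h import *
c=optics.calibration("wrist"); im=optics.snapshot("wrist")
cv2.imwrite("pics/w16.png",cv2.resize(im[:,:,::-1],(800,600),interpolation=cv2.INTER_CUBIC))
plan(.4794,.4015,-.002,84.9)
t=np.radians(-5.1); e=np.array([np.cos(t),np.sin(t),0]); m=np.array([.4794,.4015,.014])
print((proj(c,[m-e*.045,m,m+e*.045])*1.5625).round(1))
```

```text
clock 24.08 pos [0.4816 0.3981 0.122 ] jaw 84.3 width 48.4 F [ 0.6 -0.6  0.1] | shift [124.    3.3  -2.4] turn -0.6 or 179.4; q6 -55.4
[[405.  210.8]
 [405.7 296.4]
 [406.2 374.7]]
```

View pics/w16.png

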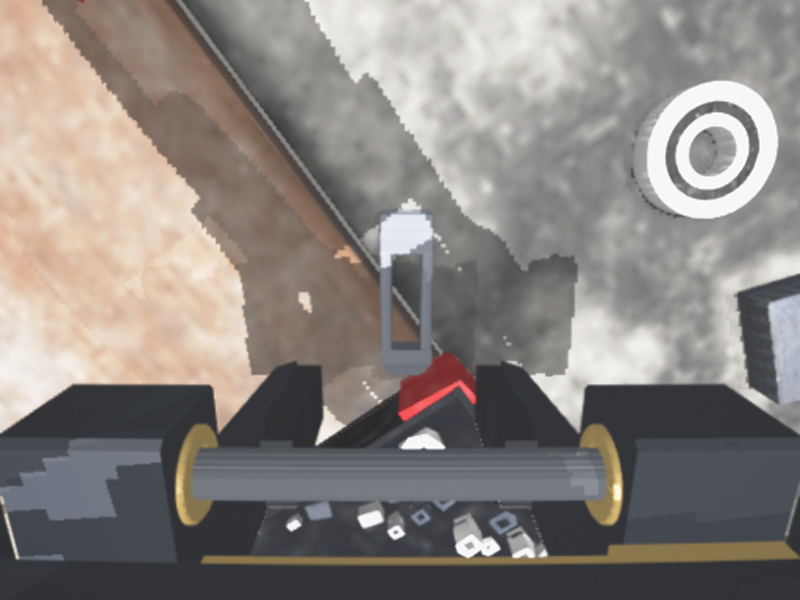

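Strap at columns 379–434, rows 210–374, as predicted. The toolbox corner (~40 mm high) is near the nose, so I'll grip 8 mm back from the middle.

Run:
```python
from h import *
plan(.4714,.4022,0,84.9)
```

```text
clock 24.08 pos [0.4816 0.3981 0.122 ] jaw 84.3 width 48.4 F [ 0.6 -0.6  0.1] | shift [122.    3.2 -10.4] turn -0.6 or 179.4; q6 -55.4
```

Request:
{"method": "play_rows", "body": {"targets": [[[20,3,-10.5],-0.5],[[50,3,-10.5],-0.5],[[80,3,-10.5],-0.5],[[100,3,-10.5],-0.5],[[110,3,-10.5],-0.5],[[115,3,-10.5],-0.5],[[115,3,-10.5],-0.5]]}}

```text
clock: 24.67
tool_pos: [0.4715, 0.4022, 0.0073]
tool_rot: [0.032, 0.707, -0.032, 0.706]
wrist_force: [0.5, 0.4, 0.5]
width: 0.0481
```

Run:
```python
from h import *
plan(.4714,.4022,0,84.9)
```

```text
clock 24.67 pos [0.4715 0.4022 0.0073] jaw 84.9 width 48.1 F [0.5 0.4 0.5] | shift [ 7.3  0.  -0.1] turn -0.0 or 180.0; q6 -55.2
```

No contact. Last 7 mm slowly, then close.

Request:
{"method": "play_rows", "body": {"targets": [[[3,0,0],0],[[6,0,0],0],[[7,0,0],0],[[7,0,0],0]]}}

```text
clock: 25.0
tool_pos: [0.4717, 0.4023, 0.001]
tool_rot: [0.032, 0.706, -0.031, 0.707]
wrist_force: [-0.4, -0.2, 0.0]
width: 0.0488
```

Request:
{"method": "play_rows", "body": {"targets": [[[0,0,0],0],[[0,0,0],0],[[0,0,0],0],[[0,0,0],0],[[0,0,0],0],[[0,0,0],0]], "grip": 0.1, "grip_force": 35}}

```text
clock: 25.5
tool_pos: [0.4717, 0.4023, 0.0009]
tool_rot: [0.032, 0.706, -0.031, 0.706]
wrist_force: [-0.3, 0.4, 2.0]
width: 0.0277
```

Run:
```python
from h import *
b=np.array([.4686,-.0041]);t=np.radians(63.1);e=np.array([np.cos(t),np.sin(t)])
for sg in(1,-1): print(sg,(b+sg*.008*e).round(4))
p=b+.008*e
plan(*p,.12,153.1)
```

```text
1 [0.4722 0.003 ]
-1 [ 0.465  -0.0112]
clock 25.50 pos [0.4717 0.4023 0.0009] jaw 84.9 width 27.7 F [-0.3  0.4  2. ] | shift [-119.2 -397.6   36.1] turn -68.2 or 111.8; q6 -55.3
```

Request:
{"method": "play_rows", "body": {"targets": [[[-15,0,0],0],[[-45,0,0],0],[[-80,0,0],0],[[-119,0,0],7],[[-119,-30,3],14],[[-119,-65,6],21],[[-119,-105,9],28],[[-119,-145,13],35],[[-119,-185,17],42],[[-119,-225,20],49],[[-119,-265,24],56],[[-119,-305,28],63]]}}

```text
clock: 26.5
tool_pos: [0.4717, 0.0942, 0.1196]
tool_rot: [0.398, 0.585, -0.398, 0.585]
wrist_force: [0.2, -1.3, -1.8]
width: 0.0274
```

Run:
```python
from h import *
plan(.4722,.003,.12,153.1)
```

```text
clock 26.50 pos [0.4717 0.0942 0.1196] jaw 21.6 width 27.4 F [ 0.2 -1.3 -1.8] | shift [ -0.4 -33.1  85. ] turn 48.5 or -131.5; q6 -24.3
```

Request:
{"method": "play_rows", "body": {"targets": [[[0,-14,36],7],[[0,-28,72],14],[[0,-33,85],21],[[0,-33,85],28],[[0,-33,85],35],[[0,-33,85],42],[[0,-33,85],48.5],[[0,-33,85],48.5],[[0,-33,85],48.5],[[0,-33,85],48.5]]}}

```text
clock: 27.33
tool_pos: [0.4733, 0.0048, 0.1196]
tool_rot: [-0.601, -0.373, 0.601, -0.373]
wrist_force: [-0.2, 0.2, -2.0]
width: 0.0276
```

Run:
```python
from h import *
c=optics.calibration("wrist"); im=optics.snapshot("wrist")
cv2.imwrite("pics/w17.png",cv2.resize(im[:,:,::-1],(800,600),interpolation=cv2.INTER_CUBIC))
plan(.4722,.003,.0189,153.1)
b=np.array([.4686,-.0041]);t=np.radians(63.1);e=np.array([np.cos(t),np.sin(t)]);f=np.array([-e[1],e[0]])
Q=lambda i,j,z:np.r_[b+i*e+j*f,z]
print("bay lips",(proj(c,[Q(.042,.018,.028),Q(.042,-.018,.028),Q(.042,.022,.008),Q(.045,0,.018)])*1.5625).round(0).tolist())
s,M=tool(); z=s["tool_pos"][2]+.013
print("held",(proj(c,[s["tool_pos"]+M@[-.013,0,.008-.045],s["tool_pos"]+M@[-.013,0,.053]])*1.5625).round(0).tolist())
```

```text
clock 27.38 pos [0.4734 0.0048 0.1196] jaw -26.4 width 27.6 F [ 0.6 -0.8 -1.2] | shift [100.7  -0.2   2.1] turn 0.5 or -179.5; q6 12.8
bay lips [[361.0, 244.0], [435.0, 244.0], [356.0, 238.0], [398.0, 235.0]]
held [[398.0, 281.0], [397.0, 546.0]]
```

View pics/w17.png

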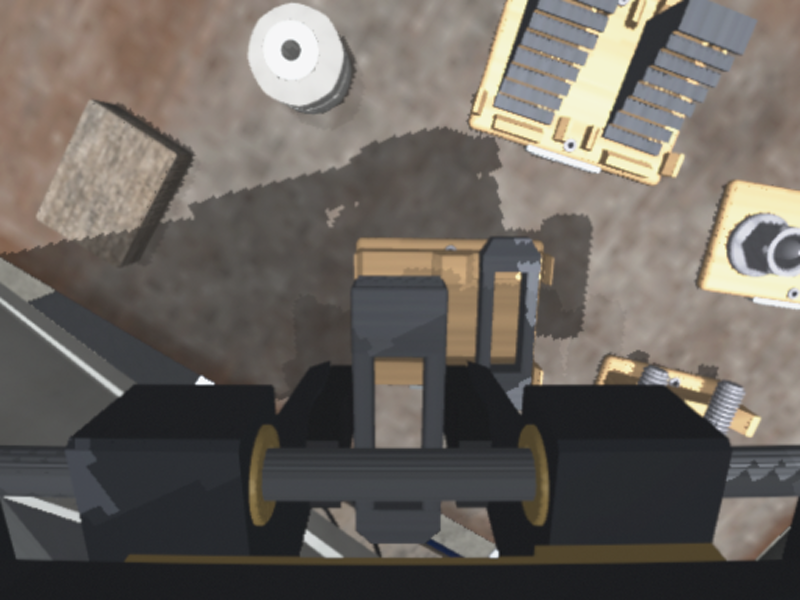

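Held strap sits where predicted: ends at rows 283 and 543, column 399. The plate edge is at column 357 as computed. Lowering.

Request:
{"method": "play_rows", "body": {"targets": [[[35,0,2],0.5],[[60,0,2],0.5],[[76,0,2],0.5],[[84,0,2],0.5],[[90,0,2],0.5],[[95,0,2],0.5],[[98,0,2],0.5],[[99.5,0,2],0.5],[[99.5,0,2],0.5]]}}

```text
clock: 28.13
tool_pos: [0.4728, 0.003, 0.0205]
tool_rot: [0.603, 0.369, -0.603, 0.369]
wrist_force: [-0.1, -0.2, -2.7]
width: 0.0271
```

Run:
```python
from h import *
plan(.4722,.003,.0189,153.1)
```

```text
clock 28.13 pos [0.4728 0.003  0.0205] jaw -27.1 width 27.1 F [-0.1 -0.2 -2.7] | shift [ 1.6 -0.5  0.2] turn -0.2 or 179.8; q6 13.2
```

Request:
{"method": "play_rows", "body": {"targets": [[[1,0,0],0],[[2,0,0],0],[[2.5,0,0],0]]}}

```text
clock: 28.38
tool_pos: [0.4729, 0.0029, 0.0187]
tool_rot: [0.603, 0.369, -0.603, 0.369]
wrist_force: [-6.9, 0.7, 17.9]
width: 0.0276
```

Request:
{"method": "play_rows", "body": {"targets": [[[0,0,0],0],[[0,0,0],0],[[0,0,0],0],[[0,0,0],0]], "grip": 0.43}}

```text
clock: 28.72
tool_pos: [0.4727, 0.003, 0.0177]
tool_rot: [0.603, 0.369, -0.603, 0.369]
wrist_force: [0.5, 0.4, -0.9]
width: 0.0378
```

Request:
{"method": "play_rows", "body": {"targets": [[[-20,0,0],0],[[-50,0,0],0],[[-90,0,0],0],[[-130,0,0],0],[[-150,0,0],0],[[-150,0,0],0],[[-150,0,0],0]]}}

```text
clock: 29.3
tool_pos: [0.4727, 0.0029, 0.1681]
tool_rot: [0.604, 0.369, -0.603, 0.369]
wrist_force: [-0.5, 0.0, -0.8]
width: 0.0379
```

Run:
```python
from h import *
plan(.30,-.15,.30,90)
c=optics.calibration("wrist"); im=optics.snapshot("wrist")
cv2.imwrite("pics/w18.png",cv2.resize(im[:,:,::-1],(800,600),interpolation=cv2.INTER_CUBIC))
b=np.array([.4686,-.0041]);t=np.radians(63.1);e=np.array([np.cos(t),np.sin(t)]);f=np.array([-e[1],e[0]])
print((proj(c,[np.r_[b+i*e+j*f,.032] for i,j in((.045,.014),(.045,-.014),(-.045,-.014),(-.045,.014))])*1.5625).round(0).tolist())
plan(.36,.10,.35,90)
```

```text
clock 29.30 pos [0.4727 0.0029 0.1681] jaw -27.1 width 37.9 F [-0.5  0.  -0.8] | shift [-132.2  -83.9  214.8] turn 62.9 or -117.1; q6 13.2
[[372.0, 224.0], [421.0, 224.0], [420.0, 371.0], [374.0, 371.0]]
clock 29.35 pos [0.4722 0.0031 0.1669] jaw -27.1 width 38.0 F [-0.8  0.1 -0.7] | shift [-183.  -144.2  -35.1] turn 62.9 or -117.1; q6 13.2
```

View pics/w18.png

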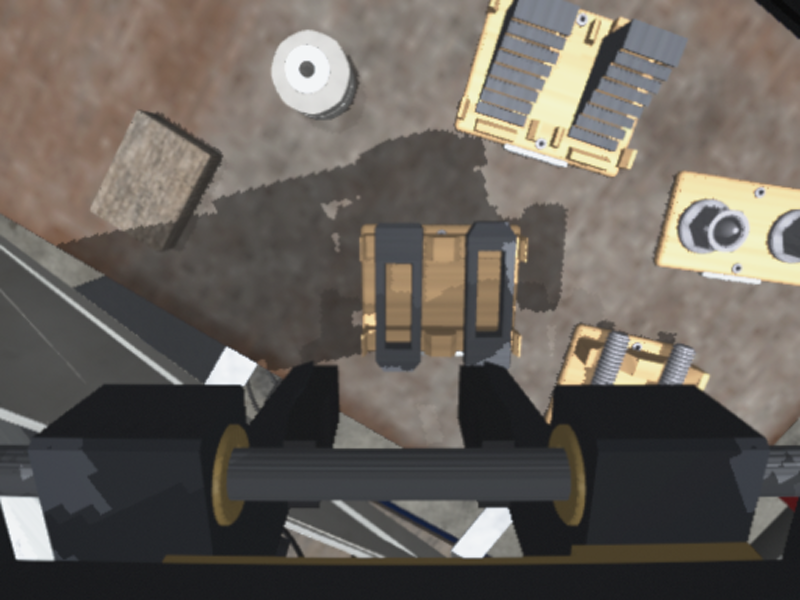

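Strap seated between the lips: columns 375–423, rows 223–370, predicted 372–421 and 224–371. Rising for a final check of everything.

Request:
{"method": "play_rows", "body": {"targets": [[[-30,18,-18],0],[[-60,37,-36],0],[[-90,55,-54],0],[[-120,75,-72],0],[[-130,75,-72],0],[[-130,75,-72],0],[[-130,75,-72],0],[[-130,75,-72],0],[[-130,75,-72],0]]}}

```text
clock: 30.1
tool_pos: [0.5711, 0.0327, 0.2959]
tool_rot: [-0.602, -0.37, 0.604, -0.368]
wrist_force: [-0.3, -0.5, -0.4]
width: 0.0378
```

Run:
```python
from h import *
import pickle
c=optics.calibration("wrist"); im=optics.snapshot("wrist"); pickle.dump((c,im),open("pics/w19.pkl","wb"))
s=optics.snapshot("side"); t=optics.snapshot("top")
B=pickle.load(open("bays.pkl","rb"))
big=cv2.resize(im[:,:,::-1],None,fx=3,fy=3,interpolation=cv2.INTER_CUBIC)
def box(name,cx,cy,sx,sy,z):
    b,t=B[name]; ex=np.array([np.cos(t),np.sin(t)]); ey=np.array([-ex[1],ex[0]])
    return [np.r_[b+ex*(cx+i*sx/2)+ey*(cy+j*sy/2),z] for i,j in((-1,-1),(1,-1),(1,1),(-1,1))]
def dr(P,col,al=True):
    q=(proj(c,P)*3+1)*8; cv2.polylines(big,[q.astype(int).reshape(-1,1,2)],True,col,1,cv2.LINE_AA,3)
dr(box("strap",0,0,.09,.028,.032),(0,0,255)); dr(box("stud",0,0,.09,.014,.023),(0,0,255))
P=box("block",0,0,.056,.03,.012); H=box("block",0,0,.056,.03,.048); P[1][2]=P[2][2]=.048; dr(P,(0,0,255))
dr(box("nut",0,0,.024,.024,.034),(0,0,255))
cv2.imwrite("pics/w19.png",big[0:600,500:1300]); cv2.imwrite("pics/w19f.png",cv2.resize(im[:,:,::-1],(800,600)))
cv2.imwrite("pics/s19.png",cv2.resize(s[130:230,130:290,::-1],None,fx=5,fy=5,interpolation=cv2.INTER_CUBIC))
cv2.imwrite("pics/t19.png",cv2.resize(t[:,:,::-1],(800,600),interpolation=cv2.INTER_CUBIC))
plan(.3,0,.3)
```

```text
clock 30.25 pos [0.5716 0.0328 0.2971] jaw -27.1 width 37.5 F [-0.1 -0.4  0.8] | shift [  -2.6 -226.8  153. ]
```

View pics/w19.png

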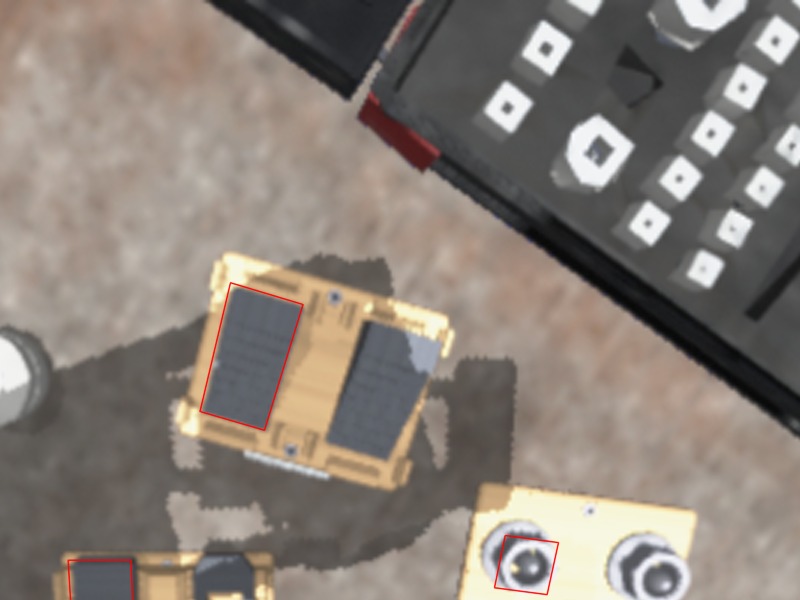

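View pics/s19.png

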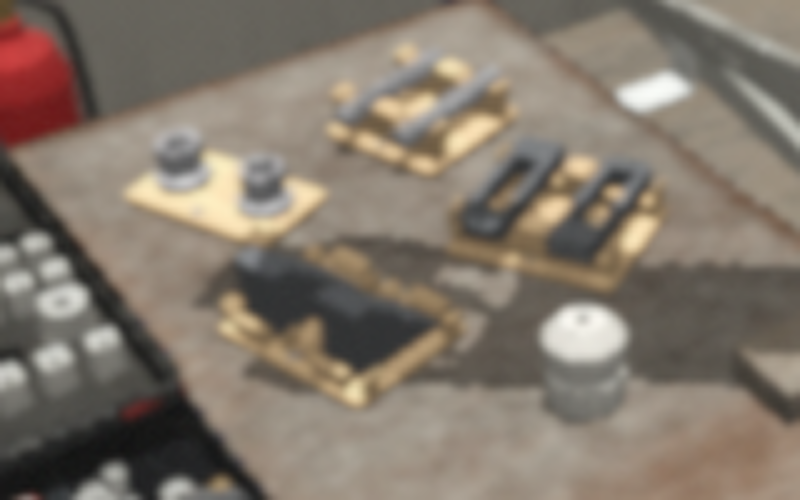

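View pics/t19.png

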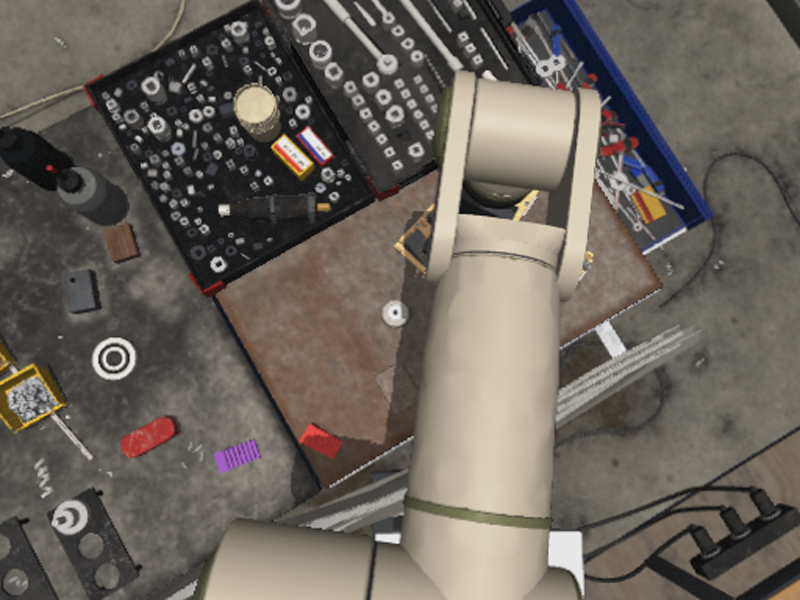

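All four overlays match within ~2 mm, and the chuck and packing block are still in place. Handing in.

Run:
```python
from h import *
print(env.hand_in()); print(env.sense()["clock"])
```

```text
the job is handed in; nothing more can be done
None
the job is handed in; nothing more can be done
```

I put all four pieces back in their vacant places beside their twins and handed the job in at about 30 s of the 102 s allowed. The hand-in gave no verdict.

- **Last checks:** In the final wrist pictures, all four pieces match the positions worked out for them to about 2 mm. The side view shows all four seated. The chuck and the packing block look undisturbed, and the gripper was clear of everything at about 0.3 m.
- **What disagreed:** The fingertips are not 19 mm ahead of the reported TCP as stated; they are about 5 mm behind it. Because of that, the first try at the nut closed on air, and the second closed above it. When I lowered the fingers to find their true height, they pressed on the nut's top with about 30 N. I corrected for the offset on the nut, stud and strap. The block, placed before I found this, was held only near its top but still seated; it sits about 2–3 mm off its twin lengthwise.

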